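# Clear the vise and clamp the rosette block

## Task

Take the gouge off the top of the vise and lay it down flat in the tool tray beside the small gouge. Then lift the block with the rosette out of the trough, stand it on the bench so that you can take it again by its two ends, and lower it (rosette up, not dropped) onto the bed of the vise in the middle of the jaws. Swing the vise lever fully home so that the block is held fast, and leave the plain block, the small gouge, the mallet and the cork block where they are.

Things in the scene. Friction and masses are not known exactly. Their poses are not given: they have to be found in the camera images.
- vise: Grey quick-action vise, bolted down. Origin on the bench, under the middle of the open jaw gap; +x: the way the moving jaw closes, y along the jaws, z up. Base x -140 to +85 mm, 104 mm wide (150 over the lugs). Fixed jaw: face at x = +28 mm, 30 mm thick. Both jaws: y -50 to +50 mm, tops at z = 72 mm. Lever housing behind the moving jaw: x -136 to -80 mm, up to z = 50 mm.
- vise_jaw: The vise's moving jaw, driven by the lever. Origin: middle of its steel face, 25 mm above the bed; axes as the vise. With the lever at 0 its face is at vise x = -28 mm (a 56 mm gap); closing takes it up to 12 mm towards +x until it presses on the work. 34 mm thick.
- vise_lever (a joint): The vise's lever, swinging level about the upright axis through vise_pivot. 0 rad: open; it grows counter-clockwise seen from above and stops, fully home, at 1.45 rad. Jaw travel is 12 mm x angle/1.45. Stiff (about 0.35 N m, and up to 0.2 more once the jaw presses on the work: 3 to 5 N at the knob); stays where it is left.
- lever_knob (a point): Centre of the black ball knob (30 mm diameter) at the lever's end, 110 mm out from the pivot axis, 83 mm above the bench; the 12 mm round lever rises to it from the pivot.
- vise_pivot (a point): A point on the upright pivot axis of the lever, on top of the housing, 50 mm above the bench (vise x = -105 mm, y = 0).
- gouge: The carving gouge to clear away: eight-sided dark wooden handle 115 mm long, 28 mm across the flats, and a 75 mm steel blade up to 14 mm wide, 190 mm in all, 140 g (may vary by a quarter). It lies across the tops of the vise jaws, over the gap. Origin: on the handle's axis at mid-handle; +x runs along it to the blade's tip. It balances about 14 mm from the origin towards the blade.
- gouge_tip (a point): The end of the gouge's blade, 132.5 mm from the gouge's origin along +x.
- gouge_tray: Shallow open wooden tray, fixed, 150 mm (x) by 240 mm (y) and 22 mm high, walls 8 mm, floor 6 mm thick. Origin: centre of its underside on the bench. The small gouge lies in it along y, near the -x wall (its axis at about x = -50 mm); the rest is free for the gouge.
- small_gouge: A smaller gouge (handle 22 mm across, 170 mm in all) lying in the tray, to be left alone. Origin mid-handle on its axis; +x to the blade.
- trough: Narrow deep wooden trough, fixed, 258 mm (x) by 88 mm (y), 58 mm high; walls 9 mm, floor 8 mm thick, so 70 mm wide and 240 mm long inside. Origin: centre of its underside on the bench. Two blocks stand in it, some 116 mm apart along x, their ends close to the long walls and their tops level with the walls.
- rosette_block: The block to clamp: pale wood, 46 mm thick (x), 64 mm long (y), 50 mm high, 120 g (may vary by a third), with a carved round rosette 41 mm across standing up to 8 mm above its flat top. Its ends are the two faces across y. Origin: centre of its underside. In the vise its thickness lies between the jaws.
- plain_block: A block of the same wood and size with a plain top (two pencilled diagonals), standing in the trough. Leave it. Origin: centre of its underside.
- mallet: Turned carver's mallet standing on its head, 82 mm across, 205 mm high. Bystander. Origin: centre of its underside.
- cork_block: Cork sanding block, 65 x 110 x 32 mm, on the bench. Bystander. Origin: centre of its underside.
- vise_bed (a point): The middle of the open gap, on the flat bed of the vise on which the work stands: 22 mm above the bench.
Mind the look-alikes: they are no part of the job. What is shaped like the rosette_block but orange, red or turquoise is not meant.

How it is judged:
On the way, in this order (a step that is already met when the one before it is completed fails the run):
1. the gouge lies flat in the tool tray (x of gouge in the frame of gouge_tray between -0.066 and 0.066 m and y of gouge in the frame of gouge_tray between -0.115 and 0.115 m and z of gouge in the frame of gouge_tray below 0.025 m and z of gouge_tip in the frame of gouge_tray below 0.04 m and x of gouge_tip in the frame of gouge_tray between -0.067 and 0.067 m and y of gouge_tip in the frame of gouge_tray between -0.114 and 0.114 m and contact force between the fingers and gouge below 0.1 N), for 0.2 s.
2. the rosette block stands on the bench outside the trough, let go (height (world z) of rosette_block below 0.004 m and angle between rosette_block's own z axis and vertical below 0.1 rad and contact force between the fingers and rosette_block below 0.1 N and linear speed of rosette_block below 0.03 m/s), for 0.1 s.
3. the rosette block stands on the bed of the vise between the jaws, let go (z of rosette_block in the frame of vise between 0.018 and 0.026 m and x of rosette_block in the frame of vise between -0.012 and 0.012 m and y of rosette_block in the frame of vise between -0.02 and 0.02 m and angle between rosette_block's own z axis and vertical below 0.1 rad and contact force between the fingers and rosette_block below 0.1 N), for 0.2 s.
At the end, for the whole second after the job is handed in: Rosette block upright on the vise's bed (within 4 mm), square within 0.06 rad, within 20 mm of mid-jaw, jaw pressing it by over 10 N; lever past 1.3 rad; gouge flat in the tray: mid-handle and tip inside its walls, under 25 and 40 mm above the bench; both at rest (x of gouge in the frame of gouge_tray between -0.066 and 0.066 m and y of gouge in the frame of gouge_tray between -0.115 and 0.115 m and z of gouge in the frame of gouge_tray below 0.025 m and z of gouge_tip in the frame of gouge_tray below 0.04 m and x of gouge_tip in the frame of gouge_tray between -0.067 and 0.067 m and y of gouge_tip in the frame of gouge_tray between -0.114 and 0.114 m and z of rosette_block in the frame of vise between 0.018 and 0.026 m and y of rosette_block in the frame of vise between -0.02 and 0.02 m and angle between the x axis of rosette_block and the x axis of vise, either way round below 0.06 rad and angle between rosette_block's own z axis and vertical below 0.06 rad and value of joint vise_lever above 1.3 rad and contact force between vise_jaw and rosette_block above 10 N and linear speed of each of rosette_block, gouge below 0.02 m/s); the robot touches nothing.
It fails at once if the rosette block is dropped (falls free faster than 0.4 m/s) (contact force between anything else and rosette_block below 0.05 N and linear speed of rosette_block above 0.4 m/s).
It fails at once if the gouge is dropped (falls free faster than 0.5 m/s) (contact force between anything else and gouge below 0.05 N and linear speed of gouge above 0.5 m/s).
It fails at once if the small gouge is moved by more than 25 mm (distance of small_gouge from where it was at the start of the episode above 0.025 m).
It fails at once if the plain block is moved by more than 15 mm (distance of plain_block from where it was at the start of the episode above 0.015 m).
It fails at once if the mallet or the cork block is moved by more than 30 mm (distance of any of mallet, cork_block from where it was at the start of the episode above 0.03 m).
It also fails if it takes over 72 s, if anything falls off the work surface, if the arm or the gripper's body presses on something with over 40 N, if the wrist force passes 120 N, or if a joint passes its speed limit or range.

## Robot

A 7-joint arm with a two-finger parallel gripper is mounted at the origin on the work surface. World frame = base frame: x ahead of the robot, y to its left, z up, the work surface at z = 0. Lengths are in m, angles in rad, forces in N, time in s.
With the tool pointing down it reaches from about 0.425 to 0.925 m from the base axis. Payload 6.8 kg.
Tool frame: the origin (TCP) lies on the centre line of the jaws, within the pads' length; the fingertips stand 19 mm ahead of it and the grasp point (between the pads) is the TCP; z points along the fingers, y is the line along which they close (so a half turn about z gives the same grasp; the last joint's range is limited). The gripper opens to 85 mm and grips with 20 to 120 N. Pads are 22 mm wide; open, the fingers measure 114 mm over their backs; the gripper's body (76 mm by 85 mm) begins 54 mm behind the grasp point. The pads swing forward as they close: fully open they stand 13 mm farther back than shut.
Start: joints at [1.099, 0.477, 0.022, 1.555, -0.011, 1.109, -0.083], TCP at [0.24, -0.631, 0.25] pointing down, gripper open.
Joint ranges: [-2.96, 2.96], [-0.34, 2.1], [-1.41, 1.46], [0.24, 2.44], [-1.37, 4.51], [0.17, 1.92], [-2.96, 2.96]. Speed limits (rad/s): [2.39, 2.39, 3.14, 3.14, 3.14, 3.14, 3.14].

## Interface

Orientations are given as a rotation vector (axis times angle).
In Python, from bench import r gives the robot as it stands. The module is installed in compiled form; this text tells all that it offers.
- The arm moves only by the tool arm_command, never from a script. Its argument "rows" is a list of rows, each an object of numbers: "fingers": the opening, from -1 (shut) to 1 (fully open); "x", "y", "z": the shift along the tool's x, y, z in m; "ax", "ay", "az": the turn, a rotation vector about the tool's x, y, z in degrees. In form: [{"fingers": .., "x": .., "y": .., "z": .., "ax": .., "ay": .., "az": ..}, ...]. A call has 1 to 10 rows; each row shifts and turns the commanded pose from where the row before left it, along the tool's axes as they then stand; what a row does not reach is not made up. A row lasts 1/12 s, in which the tool goes at most 41.7 mm and 7.16 degrees, less where a joint would pass 70% of its speed; a pose out of reach is approached as far as the arm can. A call is refused whole if a number of a shift passes 0.0417 or a number of a turn 7.16, either way. A call with a gripper value outside its range is refused whole. The fingers move at their own pace and stop on an object; "grip_force" is the grip in N (left out, the last holds). Time passes only in rows, so rows that do not move let the fingers close. It gives the time, the measured TCP pose, the force, the opening and the grip force at its end, in the units of the state.
- r.get_obs(): the state, without advancing time (a new reading comes with each control period).
- r.grab_frame(name): name is "scene" or "top" or "wrist"; returns a dict with "frame" (400x640x3 uint8, red, green, blue), "depth" (400x640 float32, m along the optical axis (not along the pixel's ray), 0 where there is no reading), "K" (3x3 intrinsics, pixels), "world_from_camera" (4x4, takes a point from camera to world coordinates). Camera axes: x right, y down, z forward; pixel columns grow to the right and rows downward; lengths in m; the calibration is good to about 2 mm. A picture is of the moment at which its call begins.
- r.hand_in(): hands the job in; it is judged then, once.
The state is a dict: "clock": time; "joints": joint angles; "qvel": joint speeds; "tau": joint torques, N m; "tcp_pos": TCP position; "orientation": TCP orientation; "contact_force": force on the tool from outside, world axes, zero at the start; "moment": the same for the moment, N m; "grip_width": finger opening in m; "gripper_force": force on a finger pad.
Only numpy, scipy, OpenCV 4.12 (cv2) and the standard library are available. Lean on these libraries where they do the work, as an engineer would, in place of code of your own. Each camera call takes 0.05 s, during which the arm holds its last target. There are 200 camera calls.

## Working session

There is one attempt and no reset: what is moved stays moved. The work goes in short steps, Python scripts to look and compute and a tool call to move; the robot and the scene stay as the last step left them, time stands still between calls to the robot, and variables do not carry over. Pictures are saved under pics/ and viewed, at most 10 in all, crops included, and the job is handed in when it is done.

Besides the shell and the picture viewer there is one more tool, called after "Call:" as name(argument=value, ...), one argument or row to a line, values as JSON. arm_command: Moves the arm, as the interface text tells. Its arguments: {"type":"object","properties":{"rows":{"type":"array"},"grip_force":{"type":"number"}},"required":["rows"]}

```bash
mkdir -p pics
python3 - <<'E'
from bench import r
import cv2,numpy as np
for n in ["scene","top"]:
    f=r.grab_frame(n); cv2.imwrite(f"pics/{n}0.png",f["frame"][:,:,::-1]); np.savez(f"{n}0.npz",**f)
    print(n,f["K"].round(1).tolist(),f["world_from_camera"].round(3).tolist())
o=r.get_obs(); print({k:np.round(v,3).tolist() for k,v in o.items()})
E
```

```text
scene [[434.0, 0.0, 319.1], [0.0, 434.0, 202.6], [0.0, 0.0, 1.0]] [[0.887, 0.354, -0.296, 0.91], [0.461, -0.692, 0.556, -0.843], [-0.008, -0.63, -0.777, 1.159], [0.0, 0.0, 0.0, 1.0]]
top [[367.5, 0.0, 322.8], [0.0, 367.5, 195.7], [0.0, 0.0, 1.0]] [[-0.028, -0.999, 0.038, 0.421], [-0.999, 0.028, -0.016, -0.054], [0.015, -0.038, -0.999, 1.316], [0.0, 0.0, 0.0, 1.0]]
{'clock': 0.1, 'joints': [1.099, 0.478, 0.022, 1.556, -0.011, 1.109, -0.083], 'qvel': [-0.001, -0.002, 0.001, -0.001, 0.0, -0.0, -0.0], 'tau': [0.004, -59.776, 1.613, -28.196, 0.013, 0.005, -0.0], 'tcp_pos': [0.24, -0.63, 0.249], 'orientation': [-3.088, -0.568, 0.001], 'contact_force': [-0.618, 0.673, 0.763], 'moment': [-0.038, -0.037, 0.032], 'gripper_force': 0.0, 'grip_width': 0.085}
```

View pics/scene0.png

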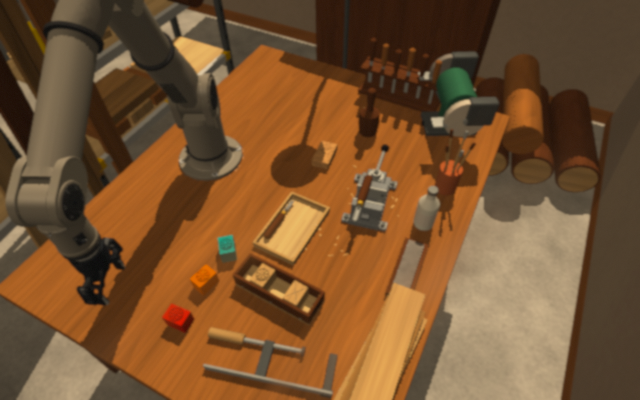

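View pics/top0.png

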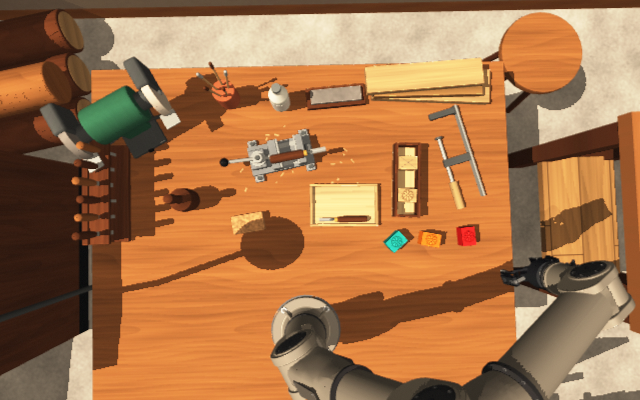

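The top view shows the vise around (283,157) with its lever knob at (224,162). The gouge lies across the jaws, the tray is at (344,204) and the trough at (407,180). There are two pale blocks in the trough, at (408,158) and (407,195). The turquoise (396,240), orange (431,238) and red (467,235) blocks are the look-alikes. I'll confirm the rosette in an enlarged crop.

```bash
cat > h.py <<'E'
import numpy as np,cv2
def px(f,u,v,z=None):
    """pixel -> world; by depth, or on the plane of height z"""
    K,T=f["K"],f["world_from_camera"]
    d=np.array([(u-K[0,2])/K[0,0],(v-K[1,2])/K[1,1],1.])
    if z is None:
        s=f["depth"][int(round(v)),int(round(u))]
    else:
        s=(z-T[2,3])/(T[:3,:3]@d)[2]
    return T[:3,:3]@(d*s)+T[:3,3]
E
python3 - <<'E'
import numpy as np,cv2
f=np.load("top0.npz")["frame"]
c=cv2.resize(f[125:230,215:430],None,fx=3.7,fy=3.7,interpolation=cv2.INTER_CUBIC)
cv2.imwrite("pics/c1.png",c[:,:,::-1]);print(c.shape)
E
```

```text
(388, 796, 3)
```

View pics/c1.png

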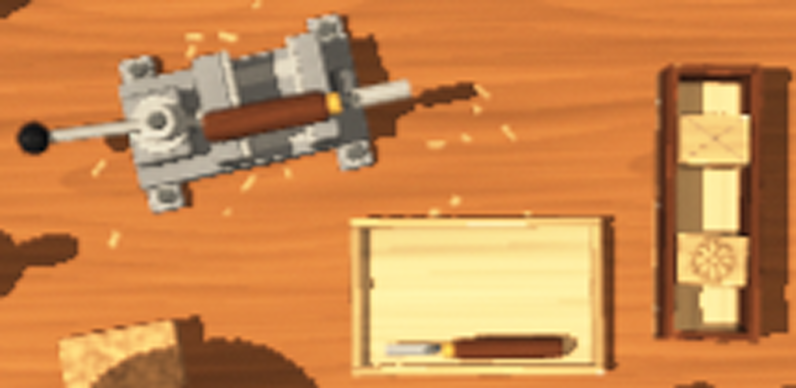

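The crop confirms that the block with the round carving, at (407.7,195), is the rosette_block. The block at (408,162) has pencilled diagonals, so it is the plain_block. The small gouge is in the tray at the bottom, on the -x side.

Run:
```python
import numpy as np
from h import px
f=np.load("top0.npz")
C=lambda u,v:(215+u/3.7-.36,125+v/3.7-.36)
pts=dict(g_end=(206,127,.086),g_fer=(328,102,.086),g_tip=(411,90,.086),piv=(160,120,.06),knob=(34,138,.083),
 lugA=(138,70,.015),lugB=(168,197,.015),lugC=(327,27,.015),lugD=(356,152,.015),
 trayTL=(352,219,.022),trayTR=(612,219,.022),trayBL=(352,373,.022),trayBR=(612,373,.022),
 smg_end=(575,345,.017),smg_tip=(386,350,.017),
 trTL=(665,68,.058),trTR=(758,68,.058),trBL=(658,336,.058),trBR=(757,336,.058),ros=(713,260,.065),plain=(714,138,.058))
P={}
for k,(u,v,z) in pts.items():
    P[k]=px(f,*C(u,v),z); print(k,P[k].round(3)[:2],'depth:',px(f,*C(u,v)).round(3))
v=P["piv"]-P["knob"];print("lever dir yaw",np.degrees(np.arctan2(v[1],v[0])),np.hypot(*v[:2]))
for a,b in(("lugA","lugC"),("lugB","lugD"),("g_end","g_fer"),("g_end","g_tip"),("trBL","trTL"),("trBR","trTR"),("trayBL","trayTL"),("plain","ros")):
    d=P[b]-P[a];print(a,b,np.degrees(np.arctan2(d[1],d[0])).round(1),np.hypot(*d[:2]).round(3))
```

```text
g_end [0.596 0.098] depth: [0.594 0.097 0.098]
g_fer [ 0.615 -0.013] depth: [ 0.614 -0.013  0.096]
g_tip [ 0.625 -0.089] depth: [ 0.639 -0.091  0.001]
piv [0.607 0.144] depth: [0.604 0.141 0.079]
knob [0.59  0.255] depth: [0.587 0.25  0.103]
lugA [0.662 0.171] depth: [0.662 0.171 0.016]
lugB [0.539 0.145] depth: [0.539 0.145 0.016]
lugC [ 0.699 -0.011] depth: [ 0.699 -0.011  0.015]
lugD [ 0.578 -0.036] depth: [ 0.577 -0.036  0.02 ]
trayTL [ 0.513 -0.031] depth: [ 0.513 -0.031  0.021]
trayTR [ 0.506 -0.279] depth: [ 0.508 -0.283 -0.002]
trayBL [ 0.367 -0.027] depth: [ 0.366 -0.027  0.02 ]
trayBR [ 0.359 -0.274] depth: [ 0.358 -0.278 -0.002]
smg_end [ 0.387 -0.24 ] depth: [ 0.387 -0.242  0.007]
smg_tip [ 0.387 -0.059] depth: [ 0.387 -0.059  0.014]
trTL [ 0.644 -0.327] depth: [ 0.647 -0.331  0.041]
trTR [ 0.641 -0.414] depth: [ 0.641 -0.414  0.06 ]
trBL [ 0.394 -0.312] depth: [ 0.393 -0.318  0.026]
trBR [ 0.391 -0.404] depth: [ 0.391 -0.404  0.058]
ros [ 0.463 -0.364] depth: [ 0.463 -0.365  0.062]
plain [ 0.577 -0.371] depth: [ 0.577 -0.371  0.055]
lever dir yaw -81.34891126605278 0.11197057285625482
lugA lugC -78.5 0.186
lugB lugD -78.0 0.185
g_end g_fer -79.8 0.113
g_end g_tip -81.2 0.189
trBL trTL -3.5 0.25
trBR trTR -2.4 0.25
trayBL trayTL -1.5 0.146
plain ros 176.5 0.114
```

Call:
arm_command(
  rows=[
    {"x": 0.029, "y": -0.0245, "z": 0.002},
    {"x": 0.029, "y": -0.0245, "z": 0.002},
    {"x": 0.029, "y": -0.0245, "z": 0.002},
    {"x": 0.029, "y": -0.0245, "z": 0.002},
    {"x": 0.029, "y": -0.0245, "z": 0.002},
    {"x": 0.029, "y": -0.0245, "z": 0.002},
    {"x": 0.029, "y": -0.0245, "z": 0.002},
    {"x": 0.029, "y": -0.0245, "z": 0.002},
    {"x": 0.029, "y": -0.0245, "z": 0.002},
    {"x": 0.029, "y": -0.0245, "z": 0.002},
  ],
)

```text
validation failed for argument at $.ro...
```

Call:
arm_command(
  rows=[
    {"x": 0.029, "y": -0.0245, "z": 0.002},
    {"x": 0.029, "y": -0.0245, "z": 0.002},
    {"x": 0.029, "y": -0.0245, "z": 0.002},
    {"x": 0.029, "y": -0.0245, "z": 0.002},
    {"x": 0.029, "y": -0.0245, "z": 0.002},
    {"x": 0.029, "y": -0.0245, "z": 0.002},
    {"x": 0.029, "y": -0.0245, "z": 0.002},
    {"x": 0.029, "y": -0.0245, "z": 0.002},
    {"x": 0.029, "y": -0.0245, "z": 0.002},
    {"x": 0.029, "y": -0.0245, "z": 0.002},
  ],
)

```text
validation failed for argument at $.ro...
```

Call:
arm_command(
  rows=[
    {"az": -7.15},
    {"az": -7.15},
    {"az": -7.15},
    {"az": -7.15},
    {"az": -7.15},
    {"az": -7.15},
    {"az": -7.15},
    {"az": -7.15},
    {"az": -7.15},
    {"az": -7.15},
  ],
)

```text
validation failed for argument at $.ro...
```

```bash
cat >> h.py <<'E'
from scipy.spatial.transform import Rotation as R
def to(r,p,yaw):
    """shift in the tool's present axes, remaining tilt and yaw turn (az, deg) to bring the TCP to p with tool x at yaw (mod 180)"""
    o=r.get_obs(); M=R.from_rotvec(o["orientation"]); y=np.radians(yaw)
    c=[R.from_matrix(np.array([[np.cos(t),np.sin(t),0],[np.sin(t),-np.cos(t),0],[0,0,-1]])) for t in (y,y+np.pi)]
    d=min(((M.inv()*q).as_rotvec(degrees=True) for q in c),key=np.linalg.norm)
    print("t",o["clock"],"tcp",np.round(o["tcp_pos"],4),"yaw",round(np.degrees(np.arctan2(*M.as_matrix()[1::-1,0])),2),
      "| shift",M.inv().apply(np.array(p)-o["tcp_pos"]).round(4),"turn",d.round(2),"| F",np.round(o["contact_force"],1),"w",round(float(o["grip_width"]),4),"gf",round(float(o["gripper_force"]),1),"j",np.round(o["joints"],2))
E
python3 - <<'E'
from bench import r
from h import *
to(r,[.6065,.033,.2],99.5)
f=r.grab_frame("wrist"); np.savez("w1.npz",**f); cv2.imwrite("pics/w1.png",f["frame"][:,:,::-1])
E
```

```text
t 0.1 tcp [ 0.24   -0.6303  0.2494] yaw 20.85 | shift [ 0.5786 -0.4894  0.0502] turn [-9.000e-02 -6.000e-02 -7.865e+01] | F [-0.6  0.7  0.8] w 0.0855 gf 0.0 j [ 1.1   0.48  0.02  1.56 -0.01  1.11 -0.08]
```

View pics/w1.png

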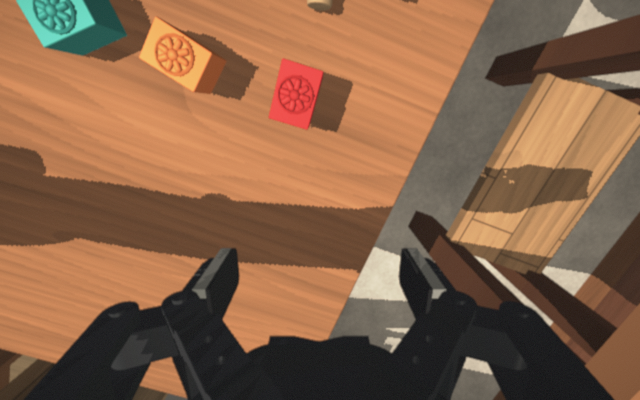

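The moves were refused because every field must be given, so the wrist picture only shows the start pose: the fingers at the bottom and the three coloured look-alikes at the top.

Call:
arm_command(
  rows=[
    {"fingers": 1, "x": 0.029, "y": -0.0245, "z": 0.002, "ax": 0, "ay": 0, "az": 0},
    {"fingers": 1, "x": 0.029, "y": -0.0245, "z": 0.002, "ax": 0, "ay": 0, "az": 0},
    {"fingers": 1, "x": 0.029, "y": -0.0245, "z": 0.002, "ax": 0, "ay": 0, "az": 0},
    {"fingers": 1, "x": 0.029, "y": -0.0245, "z": 0.002, "ax": 0, "ay": 0, "az": 0},
    {"fingers": 1, "x": 0.029, "y": -0.0245, "z": 0.002, "ax": 0, "ay": 0, "az": 0},
    {"fingers": 1, "x": 0.029, "y": -0.0245, "z": 0.002, "ax": 0, "ay": 0, "az": 0},
    {"fingers": 1, "x": 0.029, "y": -0.0245, "z": 0.002, "ax": 0, "ay": 0, "az": 0},
    {"fingers": 1, "x": 0.029, "y": -0.0245, "z": 0.002, "ax": 0, "ay": 0, "az": 0},
    {"fingers": 1, "x": 0.029, "y": -0.0245, "z": 0.002, "ax": 0, "ay": 0, "az": 0},
    {"fingers": 1, "x": 0.029, "y": -0.0245, "z": 0.002, "ax": 0, "ay": 0, "az": 0},
  ],
)

```text
clock: 0.98
tcp_pos: [0.4244, -0.2969, 0.2302]
orientation: [3.09, 0.568, -0.0]
contact_force: [0.7, 0.3, 0.1]
grip_width: 0.0855
gripper_force: 0.0
```

Call:
arm_command(
  rows=[
    {"fingers": 1, "x": 0.029, "y": -0.0245, "z": 0.002, "ax": 0, "ay": 0, "az": 0},
    {"fingers": 1, "x": 0.029, "y": -0.0245, "z": 0.002, "ax": 0, "ay": 0, "az": 0},
    {"fingers": 1, "x": 0.029, "y": -0.0245, "z": 0.002, "ax": 0, "ay": 0, "az": 0},
    {"fingers": 1, "x": 0.029, "y": -0.0245, "z": 0.002, "ax": 0, "ay": 0, "az": 0},
    {"fingers": 1, "x": 0.029, "y": -0.0245, "z": 0.002, "ax": 0, "ay": 0, "az": 0},
    {"fingers": 1, "x": 0.029, "y": -0.0245, "z": 0.002, "ax": 0, "ay": 0, "az": 0},
    {"fingers": 1, "x": 0.029, "y": -0.0245, "z": 0.002, "ax": 0, "ay": 0, "az": 0},
    {"fingers": 1, "x": 0.029, "y": -0.0245, "z": 0.002, "ax": 0, "ay": 0, "az": 0},
    {"fingers": 1, "x": 0.029, "y": -0.0245, "z": 0.002, "ax": 0, "ay": 0, "az": 0},
    {"fingers": 1, "x": 0.029, "y": -0.0245, "z": 0.002, "ax": 0, "ay": 0, "az": 0},
  ],
)

```text
clock: 1.82
tcp_pos: [0.6083, 0.0351, 0.21]
orientation: [3.09, 0.568, -0.001]
contact_force: [0.0, -0.9, 0.4]
grip_width: 0.0854
gripper_force: 0.0
```

Call:
arm_command(
  rows=[
    {"fingers": 1, "x": 0, "y": 0, "z": 0, "ax": 0, "ay": 0, "az": -7.15},
    {"fingers": 1, "x": 0, "y": 0, "z": 0, "ax": 0, "ay": 0, "az": -7.15},
    {"fingers": 1, "x": 0, "y": 0, "z": 0, "ax": 0, "ay": 0, "az": -7.15},
    {"fingers": 1, "x": 0, "y": 0, "z": 0, "ax": 0, "ay": 0, "az": -7.15},
    {"fingers": 1, "x": 0, "y": 0, "z": 0, "ax": 0, "ay": 0, "az": -7.15},
    {"fingers": 1, "x": 0, "y": 0, "z": 0, "ax": 0, "ay": 0, "az": -7.15},
    {"fingers": 1, "x": 0, "y": 0, "z": 0, "ax": 0, "ay": 0, "az": -7.15},
    {"fingers": 1, "x": 0, "y": 0, "z": 0, "ax": 0, "ay": 0, "az": -7.15},
    {"fingers": 1, "x": 0, "y": 0, "z": 0, "ax": 0, "ay": 0, "az": -7.15},
    {"fingers": 1, "x": 0, "y": 0, "z": 0, "ax": 0, "ay": 0, "az": -7.15},
  ],
)

```text
clock: 2.65
tcp_pos: [0.6077, 0.0333, 0.21]
orientation: [-2.169, -2.273, 0.001]
contact_force: [-0.5, -0.3, -0.5]
grip_width: 0.0852
gripper_force: 0.0
```

Run:
```python
from bench import r
from h import *
to(r,[.6065,.033,.2],99.5)
f=r.grab_frame("wrist"); np.savez("w2.npz",**f); cv2.imwrite("pics/w2.png",f["frame"][:,:,::-1])
```

```text
t 2.65 tcp [0.6077 0.0333 0.21  ] yaw 92.68 | shift [-0.0002 -0.0012  0.01  ] turn [-0.03  0.   -6.82] | F [-0.5 -0.3 -0.5] w 0.0852 gf 0.0 j [ 0.26  0.47 -0.55  1.73  0.28  1.02 -0.35]
```

View pics/w2.png

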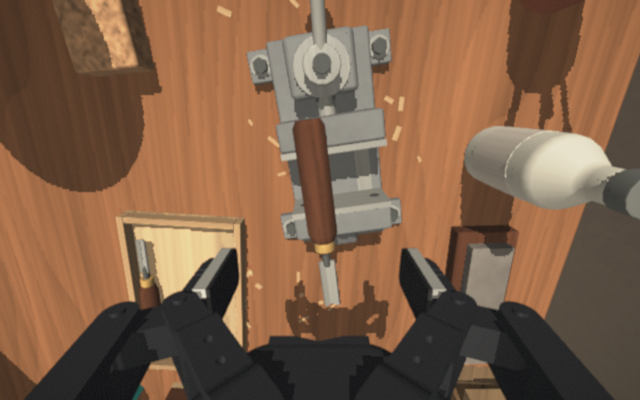

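The wrist view shows the gouge's handle end at (310,121), its ferrule end at (325,250) and its tip at (331,303). The moving jaw's face edge runs (283,159)–(386,146), the fixed jaw's (290,213)–(393,194), and the pivot is at (321,64).

Run:
```python
from h import *
f=np.load("w2.npz")
q=dict(gend=(310,121,.086),gfer=(325,250,.086),gtip=(331,303,.086),mj1=(283,159,.072),mj2=(386,146,.072),fj1=(290,213,.072),fj2=(393,194,.072),l1=(262,66,.02),l2=(380,46,.02),l3=(291,227,.02),l4=(392,210,.02),piv=(321,64,.065))
P={k:px(f,*v) for k,v in q.items()}
for k in P: print(k,P[k].round(4)[:2],px(f,*q[k][:2]).round(3))
for a,b in(("gend","gfer"),("gend","gtip"),("mj1","mj2"),("fj1","fj2"),("l1","l3"),("l2","l4")):
    d=P[b]-P[a];print(a,b,np.degrees(np.arctan2(d[1],d[0])).round(1),np.hypot(*d[:2]).round(3))
print(sum(P[k] for k in("mj1","mj2","fj1","fj2"))/4, sum(P[k] for k in("l1","l2","l3","l4"))/4)
```

```text
gend [0.5961 0.0992] [0.596 0.1   0.096]
gfer [ 0.6156 -0.0239] [ 0.615 -0.019  0.095]
gtip [ 0.6254 -0.0866] [ 0.633 -0.156 -0.   ]
mj1 [0.5715 0.0627] [0.571 0.063 0.072]
mj2 [0.6673 0.0794] [0.685 0.071 0.   ]
fj1 [0.5789 0.0084] [ 0.573 -0.017  0.007]
fj2 [0.6798 0.0332] [ 0.701  0.012 -0.001]
l1 [0.5428 0.1485] [0.543 0.149 0.019]
l2 [0.6619 0.1725] [0.662 0.173 0.019]
l3 [ 0.5756 -0.0303] [ 0.575 -0.031  0.019]
l4 [ 0.6964 -0.0023] [ 0.697 -0.003  0.019]
piv [0.6033 0.1471] [0.603 0.146 0.073]
gend gfer -81.0 0.125
gend gtip -81.0 0.188
mj1 mj2 9.9 0.097
fj1 fj2 13.8 0.104
l1 l3 -79.6 0.182
l2 l4 -78.8 0.178
[0.62436159 0.04592807 0.072     ] [0.61915268 0.072102   0.02      ]
```

Call:
arm_command(
  rows=[
    {"fingers": 1, "x": 0.001, "y": -0.0013, "z": 0, "ax": 0, "ay": 0, "az": -6.3},
    {"fingers": 0.5, "x": 0, "y": 0, "z": 0.036, "ax": 0, "ay": 0, "az": 0},
    {"fingers": 0.2, "x": 0, "y": 0, "z": 0.036, "ax": 0, "ay": 0, "az": 0},
    {"fingers": 0.2, "x": 0, "y": 0, "z": 0.03, "ax": 0, "ay": 0, "az": 0},
    {"fingers": 0.2, "x": 0, "y": 0, "z": 0.014, "ax": 0, "ay": 0, "az": 0},
    {"fingers": -1, "x": 0, "y": 0, "z": 0, "ax": 0, "ay": 0, "az": 0},
    {"fingers": -1, "x": 0, "y": 0, "z": 0, "ax": 0, "ay": 0, "az": 0},
    {"fingers": -1, "x": 0, "y": 0, "z": 0, "ax": 0, "ay": 0, "az": 0},
    {"fingers": -1, "x": 0, "y": 0, "z": 0, "ax": 0, "ay": 0, "az": 0},
    {"fingers": -1, "x": 0, "y": 0, "z": 0, "ax": 0, "ay": 0, "az": 0},
  ],
  grip_force=50,
)

```text
clock: 3.53
tcp_pos: [0.6076, 0.0345, 0.096]
orientation: [2.047, 2.38, 0.003]
contact_force: [-1.3, 0.1, -1.9]
grip_width: 0.0266
gripper_force: 50.9
```

Run:
```python
from bench import r
from h import *
to(r,[.6063,.0345,.094],99)
```

```text
t 3.5333 tcp [0.6076 0.0345 0.096 ] yaw 98.61 | shift [ 0.0002 -0.0013  0.002 ] turn [ 0.16  0.02 -0.39] | F [-1.3  0.1 -1.9] w 0.0266 gf 50.9 j [ 0.23  0.6  -0.52  1.81  0.39  0.82 -0.34]
```

Call:
arm_command(
  rows=[
    {"fingers": -1, "x": 0, "y": 0, "z": -0.02, "ax": 0, "ay": 0, "az": 0},
    {"fingers": -1, "x": 0, "y": 0, "z": -0.035, "ax": 0, "ay": 0, "az": 0},
    {"fingers": -1, "x": 0, "y": 0, "z": -0.025, "ax": 0, "ay": 0, "az": 0},
    {"fingers": -1, "x": -0.019, "y": -0.0246, "z": 0, "ax": 0, "ay": 0, "az": 0},
    {"fingers": -1, "x": -0.019, "y": -0.0246, "z": 0, "ax": 0, "ay": 0, "az": 0},
    {"fingers": -1, "x": -0.019, "y": -0.0246, "z": 0, "ax": 0, "ay": 0, "az": 0},
    {"fingers": -1, "x": -0.019, "y": -0.0246, "z": 0, "ax": 0, "ay": 0, "az": 0},
    {"fingers": -1, "x": -0.019, "y": -0.0246, "z": 0, "ax": 0, "ay": 0, "az": 0},
    {"fingers": -1, "x": -0.019, "y": -0.0246, "z": 0, "ax": 0, "ay": 0, "az": 0},
    {"fingers": -1, "x": -0.019, "y": -0.0246, "z": 0, "ax": 0, "ay": 0, "az": 0},
  ],
)

```text
clock: 4.37
tcp_pos: [0.4555, -0.1239, 0.1753]
orientation: [2.047, 2.381, 0.001]
contact_force: [0.2, -1.5, -1.4]
grip_width: 0.0266
gripper_force: 51.0
```

Call:
arm_command(
  rows=[
    {"fingers": -1, "x": 0, "y": 0, "z": 0, "ax": 0, "ay": 0, "az": 5.1},
    {"fingers": -1, "x": 0, "y": 0, "z": 0, "ax": 0, "ay": 0, "az": 5.1},
    {"fingers": -1, "x": 0, "y": 0, "z": 0, "ax": 0, "ay": 0, "az": 0},
  ],
)

```text
clock: 4.62
tcp_pos: [0.4564, -0.1236, 0.1754]
orientation: [2.255, 2.184, 0.001]
contact_force: [-0.1, 0.0, -0.7]
grip_width: 0.0272
gripper_force: 51.0
```

Run:
```python
from bench import r
from h import *
to(r,[.457,-.123,.031],88.4)
f=r.grab_frame("top"); np.savez("t3.npz",**f)
c=cv2.resize(f["frame"][150:240,290:430],None,fx=5.5,fy=5.5,interpolation=cv2.INTER_CUBIC); cv2.imwrite("pics/t3.png",c[:,:,::-1])
```

```text
t 4.6167 tcp [ 0.4564 -0.1236  0.1754] yaw 88.18 | shift [0.0008 0.0004 0.1444] turn [ 0.11  0.06 -0.22] | F [-0.1  0.  -0.7] w 0.0272 gf 51.0 j [ 0.6   0.29 -0.54  2.07  0.2   0.83 -0.09]
```

View pics/t3.png

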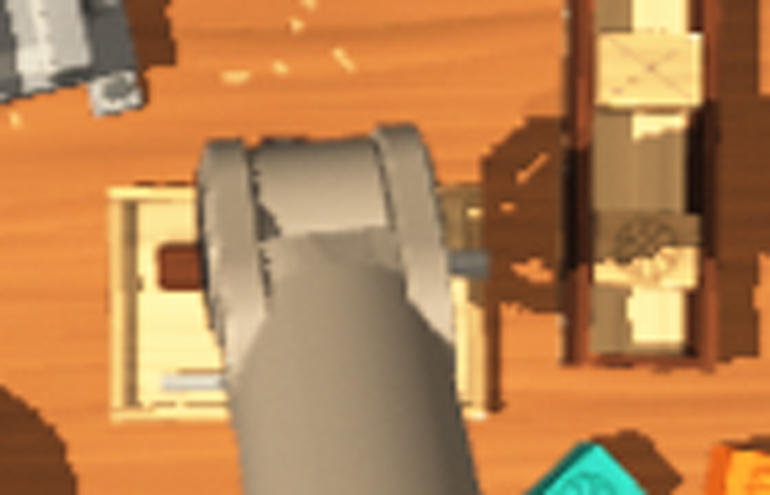

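The gouge hangs level above the tray, with its handle end at (160,266) and its tip at (487,264) in the crop. That leaves about 22 mm of margin to each end wall, so I'm lowering it.

Call:
arm_command(
  rows=[
    {"fingers": -1, "x": 0, "y": 0, "z": 0.03, "ax": 0, "ay": 0, "az": 0},
    {"fingers": -1, "x": 0, "y": 0, "z": 0.035, "ax": 0, "ay": 0, "az": 0},
    {"fingers": -1, "x": 0, "y": 0, "z": 0.035, "ax": 0, "ay": 0, "az": 0},
    {"fingers": -1, "x": 0, "y": 0, "z": 0.02, "ax": 0, "ay": 0, "az": 0},
    {"fingers": -1, "x": 0, "y": 0, "z": 0.01, "ax": 0, "ay": 0, "az": 0},
    {"fingers": -1, "x": 0, "y": 0, "z": 0.008, "ax": 0, "ay": 0, "az": 0},
    {"fingers": -1, "x": 0, "y": 0, "z": 0.004, "ax": 0, "ay": 0, "az": 0},
    {"fingers": -1, "x": 0, "y": 0, "z": 0, "ax": 0, "ay": 0, "az": 0},
  ],
)

```text
clock: 5.33
tcp_pos: [0.457, -0.1228, 0.0326]
orientation: [2.25, 2.192, 0.001]
contact_force: [0.4, -0.6, -1.4]
grip_width: 0.0267
gripper_force: 51.0
```

Call:
arm_command(
  rows=[
    {"fingers": -1, "x": 0, "y": 0, "z": 0.0015, "ax": 0, "ay": 0, "az": 0},
    {"fingers": -1, "x": 0, "y": 0, "z": 0.001, "ax": 0, "ay": 0, "az": 0},
    {"fingers": -1, "x": 0, "y": 0, "z": 0, "ax": 0, "ay": 0, "az": 0},
  ],
)

```text
clock: 5.58
tcp_pos: [0.4569, -0.1231, 0.0305]
orientation: [2.25, 2.19, 0.001]
contact_force: [0.6, -0.2, -1.2]
grip_width: 0.0267
gripper_force: 51.0
```

Call:
arm_command(
  rows=[
    {"fingers": -0.2, "x": 0, "y": 0, "z": 0, "ax": 0, "ay": 0, "az": 0},
    {"fingers": 0.1, "x": 0, "y": 0, "z": 0, "ax": 0, "ay": 0, "az": 0},
    {"fingers": 0.1, "x": 0, "y": 0, "z": 0, "ax": 0, "ay": 0, "az": 0},
    {"fingers": 0.1, "x": 0, "y": 0, "z": -0.01, "ax": 0, "ay": 0, "az": 0},
    {"fingers": 0.1, "x": 0, "y": 0, "z": -0.03, "ax": 0, "ay": 0, "az": 0},
    {"fingers": 0.1, "x": 0, "y": 0, "z": -0.04, "ax": 0, "ay": 0, "az": 0},
    {"fingers": 0.5, "x": 0, "y": 0, "z": -0.04, "ax": 0, "ay": 0, "az": 0},
    {"fingers": 1, "x": 0, "y": 0, "z": -0.04, "ax": 0, "ay": 0, "az": 0},
    {"fingers": 1, "x": 0, "y": 0, "z": -0.03, "ax": 0, "ay": 0, "az": 0},
  ],
)

```text
clock: 6.33
tcp_pos: [0.4568, -0.1226, 0.2238]
orientation: [2.249, 2.19, 0.003]
contact_force: [1.2, 0.1, 0.1]
grip_width: 0.0806
gripper_force: 0.0
```

Run:
```python
from bench import r
from h import *
to(r,[.463,-.364,.22],87)
f=r.grab_frame("wrist"); np.savez("w4.npz",**f); cv2.imwrite("pics/w4.png",f["frame"][:,:,::-1])
```

```text
t 6.3333 tcp [ 0.4568 -0.1226  0.2238] yaw 88.48 | shift [-0.2412  0.0126  0.004 ] turn [0.18 0.03 1.48] | F [1.2 0.1 0.1] w 0.0806 gf 0.0 j [ 0.64  0.22 -0.58  2.02  0.15  0.93 -0.04]
```

View pics/w4.png

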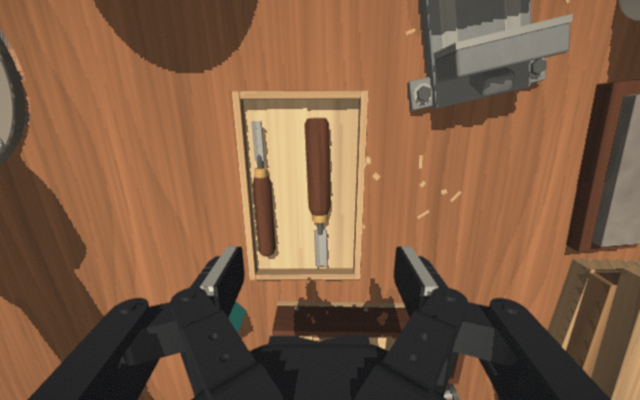

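The gouge lies flat in the tray, from (317,120) to (321,268), clear of the small gouge at (263,190). Next, the trough.

Call:
arm_command(
  rows=[
    {"fingers": 1, "x": -0.03, "y": 0.0016, "z": 0, "ax": 0, "ay": 0, "az": 0},
    {"fingers": 1, "x": -0.03, "y": 0.0016, "z": 0, "ax": 0, "ay": 0, "az": 0},
    {"fingers": 1, "x": -0.03, "y": 0.0016, "z": 0, "ax": 0, "ay": 0, "az": 0},
    {"fingers": 1, "x": -0.03, "y": 0.0016, "z": 0, "ax": 0, "ay": 0, "az": 0},
    {"fingers": 1, "x": -0.03, "y": 0.0016, "z": 0, "ax": 0, "ay": 0, "az": 0},
    {"fingers": 1, "x": -0.03, "y": 0.0016, "z": 0, "ax": 0, "ay": 0, "az": 0},
    {"fingers": 1, "x": -0.03, "y": 0.0016, "z": 0, "ax": 0, "ay": 0, "az": 0},
    {"fingers": 1, "x": -0.03, "y": 0.0016, "z": 0, "ax": 0, "ay": 0, "az": 1.5},
    {"fingers": 1, "x": 0, "y": 0, "z": 0, "ax": 0, "ay": 0, "az": 0},
  ],
)

```text
clock: 7.13
tcp_pos: [0.4608, -0.3701, 0.2202]
orientation: [2.288, 2.15, -0.003]
contact_force: [-0.2, -1.4, 0.6]
grip_width: 0.0854
gripper_force: 0.0
```

Run:
```python
from bench import r
from h import *
to(r,[.463,-.364,.22],87)
f=r.grab_frame("wrist"); np.savez("w5.npz",**f); cv2.imwrite("pics/w5.png",f["frame"][:,:,::-1])
```

```text
t 7.1333 tcp [ 0.4608 -0.3701  0.2202] yaw 86.43 | shift [0.0062 0.0018 0.0002] turn [ 0.02  0.17 -0.57] | F [-0.2 -1.4  0.6] w 0.0854 gf 0.0 j [ 0.9   0.4  -0.43  1.77  0.2   1.01  0.34]
```

View pics/w5.png

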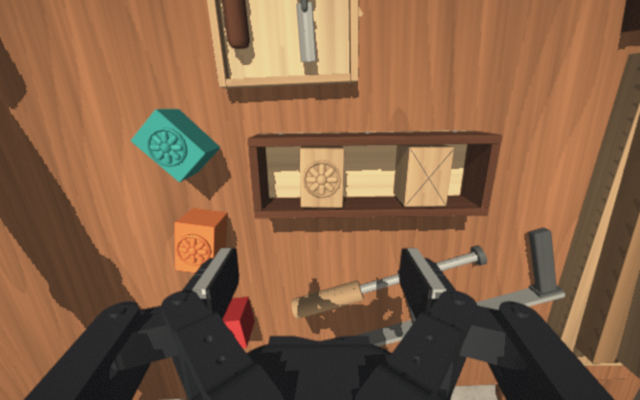

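The rosette block is at (322,178) with top corners (300,148), (343,148), (344,206) and (301,206). The plain block, with crossed lines, is at (425,176). The trough is nearly square to the tool.

Run:
```python
from h import *
f=np.load("w5.npz")
P=[px(f,u,v,.058) for u,v in((300,148),(343,148),(344,206),(301,206))]
print(np.round(P,4)); print(np.mean(P,0),px(f,322,179,.064),px(f,322,179))
a=lambda d:np.degrees(np.arctan2(d[1],d[0])).round(1)
print(a(P[1]-P[0]),a(P[2]-P[3]),a(P[0]-P[3]),a(P[1]-P[2]))
E=[px(f,u,v,.058) for u,v in((257,217),(490,214),(250,136),(500,135))]; print(np.round(E,4),a(E[1]-E[0]),a(E[3]-E[2]))
```

```text
[[ 0.4432 -0.3313  0.058 ]
 [ 0.487  -0.3341  0.058 ]
 [ 0.4859 -0.397   0.058 ]
 [ 0.4391 -0.3941  0.058 ]]
[ 0.46379698 -0.36411089  0.058     ] [ 0.46374033 -0.36371234  0.064     ] [ 0.46374613 -0.36336994  0.06534417]
-3.6 -3.6 86.2 89.0
[[ 0.3895 -0.4039  0.058 ]
 [ 0.6458 -0.4163  0.058 ]
 [ 0.394  -0.3162  0.058 ]
 [ 0.645  -0.3309  0.058 ]] -2.8 -3.4
```

Call:
arm_command(
  rows=[
    {"fingers": 0.53, "x": 0.0063, "y": 0.0028, "z": 0.0, "ax": 0, "ay": 0, "az": 0},
    {"fingers": 0.53, "x": 0, "y": 0, "z": 0.04, "ax": 0, "ay": 0, "az": 0},
    {"fingers": 0.53, "x": 0, "y": 0, "z": 0.04, "ax": 0, "ay": 0, "az": 0},
    {"fingers": 0.53, "x": 0, "y": 0, "z": 0.02, "ax": 0, "ay": 0, "az": 0},
    {"fingers": 0.53, "x": 0, "y": 0, "z": 0.02, "ax": 0, "ay": 0, "az": 0},
  ],
)

```text
clock: 7.6
tcp_pos: [0.4656, -0.3539, 0.0984]
orientation: [-2.274, -2.163, -0.001]
contact_force: [1.1, -0.5, 0.0]
grip_width: 0.0655
gripper_force: 0.0
```

Run:
```python
from bench import r
from h import *
to(r,[.464,-.364,.037],86.6)
```

```text
t 7.6 tcp [ 0.4656 -0.3539  0.0984] yaw 87.13 | shift [-0.0103 -0.001   0.0614] turn [-0.08 -0.13  0.53] | F [ 1.1 -0.5  0. ] w 0.0655 gf 0.0 j [ 0.85  0.55 -0.39  1.87  0.29  0.78  0.25]
```

Call:
arm_command(
  rows=[
    {"fingers": 0.53, "x": -0.0103, "y": -0.001, "z": 0.0, "ax": 0, "ay": 0, "az": 0.5},
    {"fingers": 0.53, "x": 0, "y": 0, "z": 0, "ax": 0, "ay": 0, "az": 0},
    {"fingers": 0.53, "x": 0, "y": 0, "z": 0, "ax": 0, "ay": 0, "az": 0},
  ],
)

```text
clock: 7.85
tcp_pos: [0.465, -0.3677, 0.1014]
orientation: [2.288, 2.15, 0.001]
contact_force: [0.8, -0.1, 0.6]
grip_width: 0.0651
gripper_force: 0.0
```

Run:
```python
from bench import r
from h import *
to(r,[.464,-.364,.037],86.6)
```

```text
t 7.85 tcp [ 0.465  -0.3677  0.1014] yaw 86.43 | shift [ 0.0037 -0.0014  0.0644] turn [ 0.1   0.05 -0.17] | F [ 0.8 -0.1  0.6] w 0.0651 gf 0.0 j [ 0.86  0.55 -0.39  1.86  0.28  0.79  0.26]
```

Call:
arm_command(
  rows=[
    {"fingers": 0.53, "x": 0.002, "y": -0.001, "z": 0.025, "ax": 0, "ay": 0, "az": 0},
    {"fingers": 0.53, "x": 0, "y": 0, "z": 0.025, "ax": 0, "ay": 0, "az": 0},
    {"fingers": 0.53, "x": 0, "y": 0, "z": 0.012, "ax": 0, "ay": 0, "az": 0},
    {"fingers": 0.53, "x": 0, "y": 0, "z": 0, "ax": 0, "ay": 0, "az": 0},
    {"fingers": -1, "x": 0, "y": 0, "z": 0, "ax": 0, "ay": 0, "az": 0},
    {"fingers": -1, "x": 0, "y": 0, "z": 0, "ax": 0, "ay": 0, "az": 0},
    {"fingers": -1, "x": 0, "y": 0, "z": 0, "ax": 0, "ay": 0, "az": 0},
    {"fingers": -1, "x": 0, "y": 0, "z": 0, "ax": 0, "ay": 0, "az": 0},
  ],
  grip_force=40,
)

```text
clock: 8.52
tcp_pos: [0.4644, -0.3659, 0.0395]
orientation: [2.287, 2.149, 0.001]
contact_force: [0.4, 0.1, 5.9]
grip_width: 0.0453
gripper_force: 42.6
```

Run:
```python
from bench import r
from h import *
to(r,[.464,-.364,.037],86.6)
```

```text
t 8.5167 tcp [ 0.4644 -0.3659  0.0395] yaw 86.44 | shift [ 0.0019 -0.0005  0.0025] turn [ 0.14  0.08 -0.16] | F [0.4 0.1 5.9] w 0.0453 gf 42.6 j [ 0.83  0.64 -0.35  1.89  0.34  0.67  0.21]
```

Call:
arm_command(
  rows=[
    {"fingers": -1, "x": 0, "y": 0, "z": -0.008, "ax": 0, "ay": 0, "az": 0},
    {"fingers": -1, "x": 0, "y": 0, "z": -0.012, "ax": 0, "ay": 0, "az": 0},
    {"fingers": -1, "x": 0, "y": 0, "z": -0.02, "ax": 0, "ay": 0, "az": 0},
    {"fingers": -1, "x": 0, "y": 0, "z": -0.025, "ax": 0, "ay": 0, "az": 0},
    {"fingers": -1, "x": 0, "y": 0, "z": -0.025, "ax": 0, "ay": 0, "az": 0},
    {"fingers": -1, "x": 0, "y": 0, "z": -0.015, "ax": 0, "ay": 0, "az": 0},
    {"fingers": -1, "x": 0, "y": 0, "z": 0, "ax": 0, "ay": 0, "az": 0},
    {"fingers": -1, "x": 0, "y": 0, "z": 0, "ax": 0, "ay": 0, "az": 0},
  ],
)

```text
clock: 9.18
tcp_pos: [0.4636, -0.3656, 0.1442]
orientation: [2.288, 2.149, 0.0]
contact_force: [-1.3, -0.4, -2.6]
grip_width: 0.0456
gripper_force: 42.0
```

Run:
```python
from bench import r
from h import *
to(r,[.45,.07,.145],86.6)
to(r,[.45,.07,.145],11.3)
```

```text
t 9.1833 tcp [ 0.4636 -0.3656  0.1442] yaw 86.43 | shift [ 0.434  -0.0407 -0.0015] turn [ 0.11  0.09 -0.17] | F [-1.3 -0.4 -2.6] w 0.0456 gf 42.0 j [ 0.88  0.49 -0.41  1.84  0.25  0.86  0.28]
t 9.1833 tcp [ 0.4636 -0.3656  0.1442] yaw 86.43 | shift [ 0.434  -0.0407 -0.0015] turn [ 0.15  0.   75.13] | F [-1.3 -0.4 -2.6] w 0.0456 gf 42.0 j [ 0.88  0.49 -0.41  1.84  0.25  0.86  0.28]
```

Call:
arm_command(
  rows=[
    {"fingers": -1, "x": 0.025, "y": -0.0024, "z": 0, "ax": 0, "ay": 0, "az": 0},
    {"fingers": -1, "x": 0.031, "y": -0.0029, "z": 0, "ax": 0, "ay": 0, "az": 0},
    {"fingers": -1, "x": 0.031, "y": -0.0029, "z": 0, "ax": 0, "ay": 0, "az": 0},
    {"fingers": -1, "x": 0.031, "y": -0.0029, "z": 0, "ax": 0, "ay": 0, "az": 0},
    {"fingers": -1, "x": 0.031, "y": -0.0029, "z": 0, "ax": 0, "ay": 0, "az": 0},
    {"fingers": -1, "x": 0.031, "y": -0.0029, "z": 0, "ax": 0, "ay": 0, "az": 0},
    {"fingers": -1, "x": 0.031, "y": -0.0029, "z": 0, "ax": 0, "ay": 0, "az": 0},
    {"fingers": -1, "x": 0.031, "y": -0.0029, "z": 0, "ax": 0, "ay": 0, "az": 0},
    {"fingers": -1, "x": 0.031, "y": -0.0029, "z": 0, "ax": 0, "ay": 0, "az": 0},
    {"fingers": -1, "x": 0.031, "y": -0.0029, "z": 0, "ax": 0, "ay": 0, "az": 0},
  ],
)

```text
clock: 10.02
tcp_pos: [0.4523, -0.0587, 0.1418]
orientation: [-2.288, -2.15, 0.002]
contact_force: [0.6, 0.0, -0.5]
grip_width: 0.0456
gripper_force: 42.0
```

Call:
arm_command(
  rows=[
    {"fingers": -1, "x": 0.031, "y": -0.0029, "z": 0, "ax": 0, "ay": 0, "az": 0},
    {"fingers": -1, "x": 0.031, "y": -0.0029, "z": 0, "ax": 0, "ay": 0, "az": 0},
    {"fingers": -1, "x": 0.031, "y": -0.0029, "z": 0, "ax": 0, "ay": 0, "az": 0},
    {"fingers": -1, "x": 0.025, "y": -0.0024, "z": 0, "ax": 0, "ay": 0, "az": 0},
    {"fingers": -1, "x": 0.01, "y": 0, "z": 0, "ax": 0, "ay": 0, "az": 0},
  ],
)

```text
clock: 10.43
tcp_pos: [0.4492, 0.0722, 0.1421]
orientation: [-2.282, -2.156, 0.0]
contact_force: [0.6, 0.7, -1.5]
grip_width: 0.0455
gripper_force: 41.9
```

Call:
arm_command(
  rows=[
    {"fingers": -1, "x": 0, "y": 0, "z": 0, "ax": 0, "ay": 0, "az": 7.1},
    {"fingers": -1, "x": 0, "y": 0, "z": 0, "ax": 0, "ay": 0, "az": 7.1},
    {"fingers": -1, "x": 0, "y": 0, "z": 0, "ax": 0, "ay": 0, "az": 7.1},
    {"fingers": -1, "x": 0, "y": 0, "z": 0, "ax": 0, "ay": 0, "az": 7.1},
    {"fingers": -1, "x": 0, "y": 0, "z": 0, "ax": 0, "ay": 0, "az": 7.1},
    {"fingers": -1, "x": 0, "y": 0, "z": 0, "ax": 0, "ay": 0, "az": 7.1},
    {"fingers": -1, "x": 0, "y": 0, "z": 0, "ax": 0, "ay": 0, "az": 7.1},
    {"fingers": -1, "x": 0, "y": 0, "z": 0, "ax": 0, "ay": 0, "az": 7.1},
    {"fingers": -1, "x": 0, "y": 0, "z": 0, "ax": 0, "ay": 0, "az": 7.1},
    {"fingers": -1, "x": 0, "y": 0, "z": 0, "ax": 0, "ay": 0, "az": 7.1},
  ],
)

```text
clock: 11.27
tcp_pos: [0.4498, 0.0673, 0.1419]
orientation: [3.114, 0.411, -0.003]
contact_force: [-0.6, -0.6, -0.7]
grip_width: 0.0455
gripper_force: 41.8
```

Run:
```python
from bench import r
from h import *
to(r,[.45,.07,.033],11.3)
```

```text
t 11.2667 tcp [0.4498 0.0673 0.1419] yaw 15.04 | shift [ 0.0011 -0.0026  0.1089] turn [0.02 0.13 3.74] | F [-0.6 -0.6 -0.7] w 0.0455 gf 41.8 j [ 0.    0.29 -0.33  2.15  0.14  0.73 -1.73]
```

Call:
arm_command(
  rows=[
    {"fingers": -1, "x": 0, "y": 0, "z": 0.02, "ax": 0, "ay": 0, "az": 3.7},
    {"fingers": -1, "x": 0, "y": 0, "z": 0.03, "ax": 0, "ay": 0, "az": 0},
    {"fingers": -1, "x": 0, "y": 0, "z": 0.03, "ax": 0, "ay": 0, "az": 0},
    {"fingers": -1, "x": 0, "y": 0, "z": 0.015, "ax": 0, "ay": 0, "az": 0},
    {"fingers": -1, "x": 0, "y": 0, "z": 0.007, "ax": 0, "ay": 0, "az": 0},
    {"fingers": -1, "x": 0, "y": 0, "z": 0.004, "ax": 0, "ay": 0, "az": 0},
    {"fingers": -1, "x": 0, "y": 0, "z": 0, "ax": 0, "ay": 0, "az": 0},
    {"fingers": -1, "x": 0, "y": 0, "z": 0, "ax": 0, "ay": 0, "az": 0},
  ],
)

```text
clock: 11.93
tcp_pos: [0.451, 0.0683, 0.0373]
orientation: [3.125, 0.321, 0.001]
contact_force: [-0.7, 0.2, -0.7]
grip_width: 0.0455
gripper_force: 41.9
```

Call:
arm_command(
  rows=[
    {"fingers": -1, "x": 0, "y": 0, "z": 0.0015, "ax": 0, "ay": 0, "az": 0},
    {"fingers": -1, "x": 0, "y": 0, "z": 0, "ax": 0, "ay": 0, "az": 0},
  ],
)

```text
clock: 12.1
tcp_pos: [0.4512, 0.0684, 0.036]
orientation: [-3.125, -0.321, -0.003]
contact_force: [0.6, 0.2, -1.7]
grip_width: 0.0459
gripper_force: 41.9
```

Call:
arm_command(
  rows=[
    {"fingers": -1, "x": 0, "y": 0, "z": 0.0015, "ax": 0, "ay": 0, "az": 0},
    {"fingers": -1, "x": 0, "y": 0, "z": 0.0015, "ax": 0, "ay": 0, "az": 0},
    {"fingers": -1, "x": 0, "y": 0, "z": 0, "ax": 0, "ay": 0, "az": 0},
  ],
)

```text
clock: 12.35
tcp_pos: [0.4506, 0.0683, 0.0323]
orientation: [3.125, 0.321, 0.0]
contact_force: [-0.8, -0.3, -1.5]
grip_width: 0.0455
gripper_force: 41.9
```

Call:
arm_command(
  rows=[
    {"fingers": -1, "x": 0, "y": 0, "z": 0.001, "ax": 0, "ay": 0, "az": 0},
    {"fingers": -1, "x": 0, "y": 0, "z": 0, "ax": 0, "ay": 0, "az": 0},
  ],
)

```text
clock: 12.52
tcp_pos: [0.4507, 0.0684, 0.0315]
orientation: [3.125, 0.322, 0.0]
contact_force: [-1.2, -1.3, 2.0]
grip_width: 0.0456
gripper_force: 42.0
```

Call:
arm_command(
  rows=[
    {"fingers": 0, "x": 0, "y": 0, "z": 0, "ax": 0, "ay": 0, "az": 0},
    {"fingers": 0.6, "x": 0, "y": 0, "z": 0, "ax": 0, "ay": 0, "az": 0},
    {"fingers": 1, "x": 0, "y": 0, "z": 0, "ax": 0, "ay": 0, "az": 0},
    {"fingers": 1, "x": 0, "y": 0, "z": -0.02, "ax": 0, "ay": 0, "az": 0},
    {"fingers": 1, "x": 0, "y": 0, "z": -0.04, "ax": 0, "ay": 0, "az": 0},
    {"fingers": 1, "x": 0, "y": 0, "z": -0.04, "ax": 0, "ay": 0, "az": 0},
    {"fingers": 1, "x": 0, "y": 0, "z": -0.04, "ax": 0, "ay": 0, "az": 0},
    {"fingers": 1, "x": 0, "y": 0, "z": -0.03, "ax": 0, "ay": 0, "az": 0},
  ],
)

```text
clock: 13.18
tcp_pos: [0.451, 0.0687, 0.2044]
orientation: [-3.125, -0.322, -0.004]
contact_force: [1.4, -0.8, 0.5]
grip_width: 0.0855
gripper_force: 0.0
```

Call:
arm_command(
  rows=[
    {"fingers": 1, "x": 0, "y": 0, "z": 0, "ax": 0, "ay": 0, "az": -6.9},
    {"fingers": 1, "x": 0, "y": 0, "z": 0, "ax": 0, "ay": 0, "az": -6.9},
    {"fingers": 1, "x": 0, "y": 0, "z": 0, "ax": 0, "ay": 0, "az": -6.9},
    {"fingers": 1, "x": 0, "y": 0, "z": 0, "ax": 0, "ay": 0, "az": -6.9},
    {"fingers": 1, "x": 0, "y": 0, "z": 0, "ax": 0, "ay": 0, "az": -6.9},
    {"fingers": 1, "x": 0, "y": 0, "z": 0, "ax": 0, "ay": 0, "az": -6.9},
    {"fingers": 1, "x": 0, "y": 0, "z": 0, "ax": 0, "ay": 0, "az": -6.9},
    {"fingers": 1, "x": 0, "y": 0, "z": 0, "ax": 0, "ay": 0, "az": -6.9},
    {"fingers": 1, "x": 0, "y": 0, "z": 0, "ax": 0, "ay": 0, "az": -6.9},
    {"fingers": 1, "x": 0, "y": 0, "z": 0, "ax": 0, "ay": 0, "az": -6.9},
  ],
)

```text
clock: 14.02
tcp_pos: [0.4504, 0.0683, 0.2012]
orientation: [-2.387, -2.042, 0.0]
contact_force: [-0.5, -0.3, -0.1]
grip_width: 0.0856
gripper_force: 0.0
```

Call:
arm_command(
  rows=[
    {"fingers": 1, "x": 0, "y": 0, "z": 0, "ax": 0, "ay": 0, "az": -7},
    {"fingers": 1, "x": 0, "y": 0, "z": 0, "ax": 0, "ay": 0, "az": -7},
    {"fingers": 1, "x": 0, "y": 0, "z": 0, "ax": 0, "ay": 0, "az": -7},
    {"fingers": 1, "x": 0, "y": 0, "z": 0, "ax": 0, "ay": 0, "az": 0},
    {"fingers": 1, "x": 0, "y": 0, "z": 0, "ax": 0, "ay": 0, "az": 0},
  ],
)

```text
clock: 14.43
tcp_pos: [0.4504, 0.0682, 0.2012]
orientation: [-1.987, -2.433, 0.0]
contact_force: [0.2, 0.8, 0.3]
grip_width: 0.0854
gripper_force: 0.0
```

Run:
```python
from bench import r
from h import *
to(r,[.4525,.069,.032],101.8)
f=r.grab_frame("wrist"); np.savez("w6.npz",**f); cv2.imwrite("pics/w6.png",f["frame"][:,:,::-1])
```

```text
t 14.4333 tcp [0.4504 0.0682 0.2012] yaw 101.52 | shift [0.0003 0.0022 0.1692] turn [-0.01 -0.   -0.28] | F [0.2 0.8 0.3] w 0.0854 gf 0.0 j [ 0.23  0.23 -0.58  2.08  0.16  0.88 -0.24]
```

View pics/w6.png

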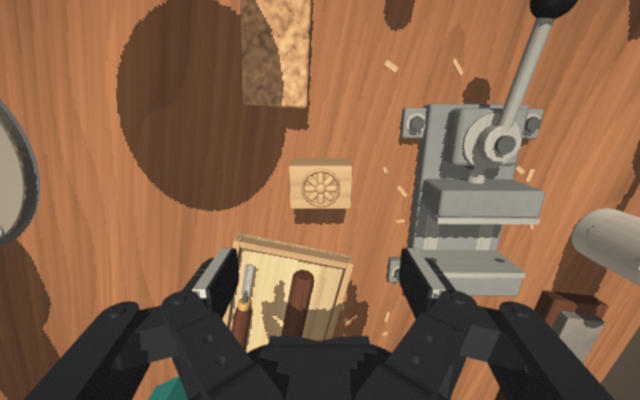

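The block stands upright on the bench at (321,186), square to the tool, with the vise jaws clear at (490,240). I'll take the block top and the jaw tops from the depth of this same frame.

```bash
cat >> h.py <<'E'
def cloud(f):
    K,T=f["K"],f["world_from_camera"]; v,u=np.indices(f["depth"].shape); d=f["depth"]
    P=np.stack([(u-K[0,2])/K[0,0]*d,(v-K[1,2])/K[1,1]*d,d],-1)[d>0]
    return P@T[:3,:3].T+T[:3,3]
def rects(P,zlo,zhi,c,rad,minn=150):
    """level patches in a height band near c, as min-area rectangles"""
    Q=P[(P[:,2]>zlo)&(P[:,2]<zhi)&(np.hypot(P[:,0]-c[0],P[:,1]-c[1])<rad)]
    ij=((Q[:,:2]-np.array(c)+rad)/.001).astype(int); n=int(2*rad/.001)+2
    im=np.zeros((n,n),np.uint8); im[ij[:,0],ij[:,1]]=1
    im=cv2.morphologyEx(im,cv2.MORPH_CLOSE,np.ones((3,3),np.uint8))
    k,L,st,_=cv2.connectedComponentsWithStats(im)
    for i in range(1,k):
        if st[i,4]<minn: continue
        s=L[ij[:,0],ij[:,1]]==i; X=Q[s]
        rc=cv2.minAreaRect((X[:,:2]*1000).astype(np.float32))
        print("rect c",np.round(rc[0],1),"size",np.round(rc[1],1),"ang",round(rc[2],2),"z",X[:,2].mean().round(4),"n",s.sum())
E
python3 - <<'E'
from h import *
f=np.load("w6.npz"); P=cloud(f)
print("block");rects(P,.044,.053,(.45,.07),.06)
print("jaws");rects(P,.066,.077,(.625,.043),.09)
print("bed");rects(P,.018,.026,(.625,.043),.05)
E
```

```text
block
rect c [450.8  68.7] size [64.  45.4] ang 11.37 z 0.05 n 1917
jaws
rect c [614.8  87.5] size [101.  35.] ang 11.16 z 0.0711 n 3626
rect c [638.4   3.8] size [87.4 30.6] ang 11.22 z 0.071 n 1797
bed
rect c [625.4  33.6] size [99.4 47. ] ang 2.17 z 0.0216 n 2288
```

Call:
arm_command(
  rows=[
    {"fingers": 1, "x": 0.0004, "y": 0.0005, "z": 0.035, "ax": 0, "ay": 0, "az": 0},
    {"fingers": 1, "x": 0, "y": 0, "z": 0.04, "ax": 0, "ay": 0, "az": 0},
    {"fingers": 1, "x": 0, "y": 0, "z": 0.04, "ax": 0, "ay": 0, "az": 0},
    {"fingers": 1, "x": 0, "y": 0, "z": 0.035, "ax": 0, "ay": 0, "az": 0},
    {"fingers": 1, "x": 0, "y": 0, "z": 0.017, "ax": 0, "ay": 0, "az": 0},
    {"fingers": 1, "x": 0, "y": 0, "z": 0, "ax": 0, "ay": 0, "az": 0},
    {"fingers": -1, "x": 0, "y": 0, "z": 0, "ax": 0, "ay": 0, "az": 0},
    {"fingers": -1, "x": 0, "y": 0, "z": 0, "ax": 0, "ay": 0, "az": 0},
    {"fingers": -1, "x": 0, "y": 0, "z": 0, "ax": 0, "ay": 0, "az": 0},
    {"fingers": -1, "x": 0, "y": 0, "z": 0, "ax": 0, "ay": 0, "az": 0},
  ],
)

```text
clock: 15.32
tcp_pos: [0.4521, 0.0689, 0.0357]
orientation: [1.982, 2.435, 0.003]
contact_force: [0.3, 0.6, -1.9]
grip_width: 0.0634
gripper_force: 44.4
```

Call:
arm_command(
  rows=[
    {"fingers": -1, "x": 0, "y": 0, "z": 0, "ax": 0, "ay": 0, "az": 0},
    {"fingers": -1, "x": 0, "y": 0, "z": -0.012, "ax": 0, "ay": 0, "az": 0},
    {"fingers": -1, "x": 0, "y": 0, "z": -0.025, "ax": 0, "ay": 0, "az": 0},
    {"fingers": -1, "x": 0, "y": 0, "z": -0.03, "ax": 0, "ay": 0, "az": 0},
    {"fingers": -1, "x": 0, "y": 0, "z": -0.03, "ax": 0, "ay": 0, "az": 0},
    {"fingers": -1, "x": 0, "y": 0, "z": -0.023, "ax": 0, "ay": 0, "az": 0},
    {"fingers": -1, "x": 0, "y": 0, "z": 0, "ax": 0, "ay": 0, "az": 0},
    {"fingers": -1, "x": 0, "y": 0, "z": 0, "ax": 0, "ay": 0, "az": 0},
  ],
)

```text
clock: 15.98
tcp_pos: [0.4519, 0.0687, 0.1558]
orientation: [1.982, 2.434, 0.004]
contact_force: [0.1, 0.3, -1.5]
grip_width: 0.0632
gripper_force: 44.7
```

Run:
```python
from bench import r
from h import *
to(r,[.6237,.044,.156],101.16)
```

```text
t 15.9833 tcp [0.4519 0.0687 0.1558] yaw 101.69 | shift [-0.059   0.1633  0.0004] turn [0.21 0.05 0.53] | F [ 0.1  0.3 -1.5] w 0.0632 gf 44.7 j [ 0.21  0.3  -0.57  2.12  0.23  0.78 -0.3 ]
```

Call:
arm_command(
  rows=[
    {"fingers": -1, "x": -0.0084, "y": 0.0233, "z": 0, "ax": 0, "ay": 0, "az": 0},
    {"fingers": -1, "x": -0.0084, "y": 0.0233, "z": 0, "ax": 0, "ay": 0, "az": 0},
    {"fingers": -1, "x": -0.0084, "y": 0.0233, "z": 0, "ax": 0, "ay": 0, "az": 0},
    {"fingers": -1, "x": -0.0084, "y": 0.0233, "z": 0, "ax": 0, "ay": 0, "az": 0},
    {"fingers": -1, "x": -0.0084, "y": 0.0233, "z": 0, "ax": 0, "ay": 0, "az": 0},
    {"fingers": -1, "x": -0.0084, "y": 0.0233, "z": 0, "ax": 0, "ay": 0, "az": 0},
    {"fingers": -1, "x": -0.0084, "y": 0.0233, "z": 0, "ax": 0, "ay": 0, "az": 0.5},
    {"fingers": -1, "x": 0, "y": 0, "z": 0, "ax": 0, "ay": 0, "az": 0},
    {"fingers": -1, "x": 0, "y": 0, "z": 0, "ax": 0, "ay": 0, "az": 0},
    {"fingers": -1, "x": 0, "y": 0, "z": 0, "ax": 0, "ay": 0, "az": 0},
  ],
)

```text
clock: 16.82
tcp_pos: [0.621, 0.0446, 0.1527]
orientation: [-1.991, -2.427, 0.003]
contact_force: [-0.2, -1.0, -0.5]
grip_width: 0.0632
gripper_force: 44.7
```

Run:
```python
from bench import r
from h import *
to(r,[.6237,.044,.058],101.16)
f=r.grab_frame("wrist"); P=cloud(f)
rects(P,.066,.077,(.625,.043),.09)
rects(P,.16,.182,(.625,.043),.06)
to(r,[.6237,.044,.058],101.16)
```

```text
t 16.8167 tcp [0.621  0.0446 0.1527] yaw 101.27 | shift [-0.0012  0.0028  0.0947] turn [-0.18 -0.02  0.11] | F [-0.2 -1.  -0.5] w 0.0632 gf 44.7 j [ 0.19  0.54 -0.49  1.74  0.31  0.93 -0.23]
rect c [615.4  87.5] size [99.9 34.2] ang 11.03 z 0.0714 n 6145
rect c [620.7  44. ] size [105.   46.7] ang 10.9 z 0.1687 n 14485
t 16.8667 tcp [0.621  0.0448 0.1531] yaw 101.29 | shift [-0.0013  0.0028  0.0951] turn [-0.16 -0.01  0.13] | F [ 0.1 -0.2 -1. ] w 0.0635 gf 44.7 j [ 0.19  0.54 -0.49  1.74  0.31  0.93 -0.23]
```

Call:
arm_command(
  rows=[
    {"fingers": -1, "x": -0.0013, "y": 0.0028, "z": 0.015, "ax": 0, "ay": 0, "az": 0},
    {"fingers": -1, "x": 0, "y": 0, "z": 0.02, "ax": 0, "ay": 0, "az": 0},
    {"fingers": -1, "x": 0, "y": 0, "z": 0.015, "ax": 0, "ay": 0, "az": 0},
    {"fingers": -1, "x": 0, "y": 0, "z": 0.015, "ax": 0, "ay": 0, "az": 0},
    {"fingers": -1, "x": 0, "y": 0, "z": 0.012, "ax": 0, "ay": 0, "az": 0},
    {"fingers": -1, "x": 0, "y": 0, "z": 0.008, "ax": 0, "ay": 0, "az": 0},
    {"fingers": -1, "x": 0, "y": 0, "z": 0.004, "ax": 0, "ay": 0, "az": 0},
    {"fingers": -1, "x": 0, "y": 0, "z": 0.002, "ax": 0, "ay": 0, "az": 0},
    {"fingers": -1, "x": 0, "y": 0, "z": 0, "ax": 0, "ay": 0, "az": 0},
    {"fingers": -1, "x": 0, "y": 0, "z": 0, "ax": 0, "ay": 0, "az": 0},
  ],
)

```text
clock: 17.7
tcp_pos: [0.6261, 0.0439, 0.064]
orientation: [1.993, 2.428, 0.001]
contact_force: [0.2, -0.4, -0.8]
grip_width: 0.0636
gripper_force: 44.8
```

Call:
arm_command(
  rows=[
    {"fingers": -1, "x": 0, "y": 0, "z": 0.0025, "ax": 0, "ay": 0, "az": 0},
    {"fingers": -1, "x": 0, "y": 0, "z": 0.002, "ax": 0, "ay": 0, "az": 0},
    {"fingers": -1, "x": 0, "y": 0, "z": 0.001, "ax": 0, "ay": 0, "az": 0},
    {"fingers": -1, "x": 0, "y": 0, "z": 0, "ax": 0, "ay": 0, "az": 0},
  ],
)

```text
clock: 18.03
tcp_pos: [0.6257, 0.0437, 0.0578]
orientation: [1.993, 2.428, 0.0]
contact_force: [-0.2, -0.0, -1.2]
grip_width: 0.0634
gripper_force: 44.7
```

Call:
arm_command(
  rows=[
    {"fingers": -1, "x": 0, "y": 0, "z": 0.001, "ax": 0, "ay": 0, "az": 0},
    {"fingers": -1, "x": 0, "y": 0, "z": 0, "ax": 0, "ay": 0, "az": 0},
  ],
)

```text
clock: 18.2
tcp_pos: [0.6258, 0.0437, 0.0577]
orientation: [1.993, 2.428, -0.0]
contact_force: [-3.5, -0.4, 5.9]
grip_width: 0.0633
gripper_force: 45.5
```

Call:
arm_command(
  rows=[
    {"fingers": -0.2, "x": 0, "y": 0, "z": 0, "ax": 0, "ay": 0, "az": 0},
    {"fingers": 0.8, "x": 0, "y": 0, "z": 0, "ax": 0, "ay": 0, "az": 0},
    {"fingers": 0.8, "x": 0, "y": 0, "z": 0, "ax": 0, "ay": 0, "az": 0},
    {"fingers": 0.8, "x": 0, "y": 0, "z": 0, "ax": 0, "ay": 0, "az": 0},
    {"fingers": 0.8, "x": 0, "y": 0, "z": -0.02, "ax": 0, "ay": 0, "az": 0},
    {"fingers": 0.8, "x": 0, "y": 0, "z": -0.04, "ax": 0, "ay": 0, "az": 0},
    {"fingers": 0.8, "x": 0, "y": 0, "z": -0.04, "ax": 0, "ay": 0, "az": 0},
    {"fingers": 0.8, "x": 0, "y": 0, "z": -0.04, "ax": 0, "ay": 0, "az": 0},
    {"fingers": 0.5, "x": 0.03, "y": 0, "z": -0.02, "ax": 0, "ay": 0, "az": 0},
    {"fingers": 0.2, "x": 0.03, "y": 0, "z": 0, "ax": 0, "ay": 0, "az": 0},
  ],
)

```text
clock: 19.03
tcp_pos: [0.6174, 0.1019, 0.2228]
orientation: [1.995, 2.418, 0.011]
contact_force: [0.9, 0.5, -0.3]
grip_width: 0.0544
gripper_force: 0.0
```

Call:
arm_command(
  rows=[
    {"fingers": 0.1, "x": 0.03, "y": 0, "z": 0, "ax": 0, "ay": 0, "az": 0},
    {"fingers": 0.1, "x": 0.03, "y": 0, "z": 0, "ax": 0, "ay": 0, "az": 0},
    {"fingers": 0.1, "x": 0.0, "y": 0, "z": 0, "ax": 0, "ay": 0, "az": 0},
    {"fingers": 0.1, "x": 0.0, "y": 0, "z": 0, "ax": 0, "ay": 0, "az": 0},
  ],
)

```text
clock: 19.37
tcp_pos: [0.6014, 0.1641, 0.217]
orientation: [-1.987, -2.432, -0.001]
contact_force: [-0.3, -0.3, 0.2]
grip_width: 0.0467
gripper_force: 0.0
```

Run:
```python
from bench import r
from h import *
f=r.grab_frame("wrist"); np.savez("w7.npz",**f);cv2.imwrite("pics/w7.png",f["frame"][:,:,::-1]); P=cloud(f)
g=r.grab_frame("top"); G=cloud(g)
for n,X,m in(("wrist",P,60),("top",G,40)):
    print(n);rects(X,.066,.085,(.625,.043),.09,m); print("knob");rects(X,.086,.105,(.59,.253),.05,m)
to(r,[.588,.2525,.086],101.16)
```

```text
wrist
rect c [615.4  88.3] size [90.8 35.6] ang 10.45 z 0.0712 n 2469
rect c [626.9  27.2] size [100.1  79.4] ang 11.67 z 0.0721 n 3890
knob
rect c [589. 256.] size [28.2 28.3] ang 74.63 z 0.0932 n 965
top
rect c [ 5.95e+02 -5.00e-01] size [ 6.8 13.4] ang 88.36 z 0.0704 n 12
rect c [610.2  46. ] size [12.2  7.6] ang 24.82 z 0.0741 n 12
rect c [616.   85.7] size [ 9.6 10.5] ang 1.03 z 0.0706 n 13
rect c [640.4  88.5] size [ 7.3 17. ] ang 14.71 z 0.0716 n 13
knob
t 19.4667 tcp [0.6025 0.1604 0.2165] yaw 101.2 | shift [0.0933 0.0037 0.1304] turn [-0.02  0.05  0.04] | F [ 0.3  0.2 -0.1] w 0.0468 gf 0.0 j [ 0.04  0.48 -0.54  1.69  0.28  1.05 -0.4 ]
```

View pics/w7.png

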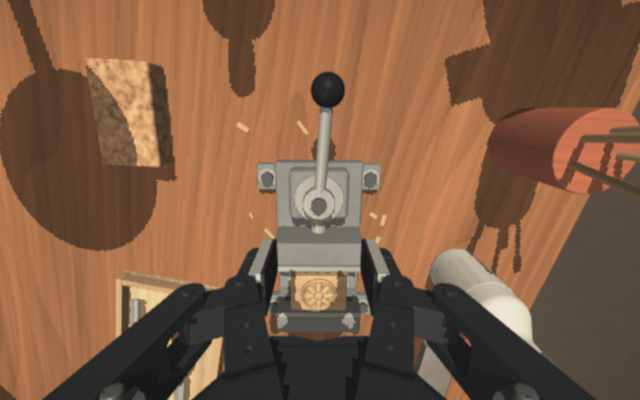

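The block stands rosette-up between the jaws at (318,292), and the knob is at (328,90), about (0.589, 0.256). Next I'll straddle the knob.

Call:
arm_command(
  rows=[
    {"fingers": -0.02, "x": 0.032, "y": 0.0018, "z": 0, "ax": 0, "ay": 0, "az": 0},
    {"fingers": -0.02, "x": 0.032, "y": 0.0018, "z": 0, "ax": 0, "ay": 0, "az": 0},
    {"fingers": -0.02, "x": 0.0324, "y": 0.0017, "z": 0, "ax": 0, "ay": 0, "az": 0},
    {"fingers": -0.02, "x": 0, "y": 0, "z": 0, "ax": 0, "ay": 0, "az": 0},
    {"fingers": -0.02, "x": 0, "y": 0, "z": 0.03, "ax": 0, "ay": 0, "az": 0},
    {"fingers": -0.02, "x": 0, "y": 0, "z": 0.04, "ax": 0, "ay": 0, "az": 0},
    {"fingers": -0.02, "x": 0, "y": 0, "z": 0.03, "ax": 0, "ay": 0, "az": 0},
    {"fingers": -0.02, "x": 0, "y": 0, "z": 0.02, "ax": 0, "ay": 0, "az": 0},
    {"fingers": -0.02, "x": 0, "y": 0, "z": 0.01, "ax": 0, "ay": 0, "az": 0},
    {"fingers": -0.02, "x": 0, "y": 0, "z": 0, "ax": 0, "ay": 0, "az": 0},
  ],
)

```text
clock: 20.3
tcp_pos: [0.5879, 0.2546, 0.0841]
orientation: [-1.995, -2.425, 0.007]
contact_force: [0.4, -0.5, 1.3]
grip_width: 0.0415
gripper_force: 0.0
```

Run:
```python
from bench import r
from h import *
to(r,[.589,.256,.086],101.16)
```

```text
t 20.3 tcp [0.5879 0.2546 0.0841] yaw 101.13 | shift [ 0.0012  0.0013 -0.0019] turn [-0.25  0.1  -0.03] | F [ 0.4 -0.5  1.3] w 0.0415 gf 0.0 j [-0.16  0.66 -0.49  1.74  0.4   0.85 -0.63]
```

Call:
arm_command(
  rows=[
    {"fingers": -0.02, "x": 0, "y": -0.0106, "z": 0, "ax": 0, "ay": 0, "az": -5.5},
    {"fingers": -0.02, "x": 0, "y": -0.0106, "z": 0, "ax": 0, "ay": 0, "az": -5.5},
    {"fingers": -0.02, "x": 0, "y": -0.0106, "z": 0, "ax": 0, "ay": 0, "az": -5.5},
    {"fingers": -0.02, "x": 0, "y": -0.0106, "z": 0, "ax": 0, "ay": 0, "az": -5.5},
    {"fingers": -0.02, "x": 0, "y": -0.0106, "z": 0, "ax": 0, "ay": 0, "az": -5.5},
    {"fingers": -0.02, "x": 0, "y": -0.0106, "z": 0, "ax": 0, "ay": 0, "az": -5.5},
  ],
)

```text
clock: 20.8
tcp_pos: [0.5337, 0.2315, 0.0891]
orientation: [1.214, 2.894, 0.008]
contact_force: [2.9, 2.9, -3.3]
grip_width: 0.042
gripper_force: 1.9
```

```bash
cat >> h.py <<'E'
def lev(r):
    o=r.get_obs(); d=np.array(o["tcp_pos"][:2])-[.604,.1466]
    print("radius",np.hypot(*d).round(4),"angle",np.degrees(np.arctan2(d[1],d[0])).round(1)-97.8)
    to(r,o["tcp_pos"],101)
E
python3 - <<'E'
from bench import r
from h import *
lev(r)
E
```

```text
radius 0.1102 angle 31.799999999999997
t 20.8 tcp [0.5337 0.2315 0.0891] yaw 134.48 | shift [0. 0. 0.] turn [ 3.500e-01 -2.000e-02  3.348e+01] | F [ 2.9  2.9 -3.3] w 0.042 gf 1.9 j [-0.03  0.61 -0.65  1.88  0.5   0.81 -0.16]
```

Call:
arm_command(
  rows=[
    {"fingers": -0.02, "x": 0, "y": -0.0106, "z": 0.001, "ax": 0, "ay": 0, "az": -5.5},
    {"fingers": -0.02, "x": 0, "y": -0.0106, "z": 0.001, "ax": 0, "ay": 0, "az": -5.5},
    {"fingers": -0.02, "x": 0, "y": -0.0106, "z": 0, "ax": 0, "ay": 0, "az": -5.5},
    {"fingers": -0.02, "x": 0, "y": -0.0106, "z": 0, "ax": 0, "ay": 0, "az": -5.5},
    {"fingers": -0.02, "x": 0, "y": -0.0106, "z": 0, "ax": 0, "ay": 0, "az": -5.5},
    {"fingers": -0.02, "x": 0, "y": -0.0106, "z": 0, "ax": 0, "ay": 0, "az": -5.5},
    {"fingers": -0.02, "x": 0, "y": -0.0106, "z": 0, "ax": 0, "ay": 0, "az": -5.5},
    {"fingers": -0.02, "x": 0, "y": -0.0106, "z": 0, "ax": 0, "ay": 0, "az": -5.5},
  ],
)

```text
clock: 21.47
tcp_pos: [0.4962, 0.1584, 0.0874]
orientation: [0.04, 3.137, 0.006]
contact_force: [-1.7, 5.8, 3.0]
grip_width: 0.0423
gripper_force: 2.8
```

Run:
```python
from bench import r
from h import *
lev(r)
```

```text
radius 0.1084 angle 76.00000000000001
t 21.4667 tcp [0.4962 0.1584 0.0874] yaw 178.55 | shift [0. 0. 0.] turn [3.600e-01 7.000e-02 7.755e+01] | F [-1.7  5.8  3. ] w 0.0423 gf 2.8 j [ 0.23  0.59 -0.84  2.01  0.62  0.8   0.57]
```

Call:
arm_command(
  rows=[
    {"fingers": -0.02, "x": 0, "y": -0.008, "z": 0, "ax": 0, "ay": 0, "az": -4},
    {"fingers": -0.02, "x": 0, "y": -0.008, "z": 0, "ax": 0, "ay": 0, "az": -4},
    {"fingers": -0.02, "x": 0, "y": -0.004, "z": 0, "ax": 0, "ay": 0, "az": -2},
    {"fingers": -0.02, "x": 0, "y": 0, "z": 0, "ax": 0, "ay": 0, "az": 0},
    {"fingers": -0.02, "x": 0, "y": 0, "z": 0, "ax": 0, "ay": 0, "az": 0},
  ],
)

```text
clock: 21.88
tcp_pos: [0.4972, 0.1478, 0.0881]
orientation: [-0.235, 3.123, 0.029]
contact_force: [-0.0, 28.2, -10.6]
grip_width: 0.042
gripper_force: 13.9
```

Run:
```python
from bench import r
from h import *
lev(r)
```

```text
radius 0.1068 angle 81.50000000000001
t 21.8833 tcp [0.4972 0.1478 0.0881] yaw -171.41 | shift [0. 0. 0.] turn [ 1.29 -0.3  87.59] | F [ -0.   28.2 -10.6] w 0.042 gf 13.9 j [ 0.3   0.61 -0.89  2.02  0.64  0.8   0.75]
```

Call:
arm_command(
  rows=[
    {"fingers": -0.02, "x": 0, "y": 0.008, "z": 0, "ax": 0, "ay": 0, "az": 0},
    {"fingers": 0.1, "x": 0, "y": 0.005, "z": 0, "ax": 0, "ay": 0, "az": 0},
    {"fingers": 0.1, "x": 0, "y": 0.0, "z": 0, "ax": 0, "ay": 0, "az": 0},
  ],
)

```text
clock: 22.13
tcp_pos: [0.4945, 0.1499, 0.0861]
orientation: [-0.226, 3.131, -0.0]
contact_force: [-0.6, -0.5, -0.5]
grip_width: 0.0468
gripper_force: 0.0
```

Run:
```python
from bench import r
from h import *
lev(r)
```

```text
radius 0.1096 angle 80.50000000000001
t 22.1333 tcp [0.4945 0.1499 0.0861] yaw -171.74 | shift [0. 0. 0.] turn [8.000e-02 1.300e-01 8.726e+01] | F [-0.6 -0.5 -0.5] w 0.0468 gf 0.0 j [ 0.27  0.61 -0.88  2.02  0.65  0.81  0.73]
```

Free of contact. I'll rise and move clear, then check with the depth image.

Call:
arm_command(
  rows=[
    {"fingers": 0.1, "x": 0, "y": 0, "z": -0.02, "ax": 0, "ay": 0, "az": 0},
    {"fingers": 0.1, "x": 0, "y": 0, "z": -0.035, "ax": 0, "ay": 0, "az": 0},
    {"fingers": 0.1, "x": 0, "y": 0, "z": -0.04, "ax": 0, "ay": 0, "az": 0},
    {"fingers": 0.1, "x": 0, "y": 0, "z": -0.04, "ax": 0, "ay": 0, "az": 0},
    {"fingers": 0.1, "x": 0, "y": 0, "z": 0, "ax": 0, "ay": 0, "az": 0},
    {"fingers": 0.1, "x": 0, "y": 0, "z": 0, "ax": 0, "ay": 0, "az": 0},
  ],
)

```text
clock: 22.63
tcp_pos: [0.4953, 0.1484, 0.2225]
orientation: [-0.221, 3.128, -0.002]
contact_force: [0.9, -0.8, -0.3]
grip_width: 0.0473
gripper_force: 0.0
```

Run:
```python
from bench import r
from h import *
f=r.grab_frame("wrist"); P=cloud(f); cv2.imwrite("pics/w8.png",f["frame"][:,:,::-1])
print("knob");rects(P,.084,.105,(.5,.14),.06,60); print("jaws");rects(P,.066,.076,(.625,.043),.09,60); print("rosette");rects(P,.0765,.09,(.625,.043),.05,60)
lev(r)
```

```text
knob
rect c [494.  154.3] size [30.6 28.8] ang 35.43 z 0.0925 n 707
jaws
rect c [605.4  37.5] size [ 64.7 110.2] ang 12.01 z 0.0714 n 2891
rosette
rect c [618.8  39.6] size [24.  17.9] ang 46.62 z 0.0774 n 135
radius 0.1098 angle 81.60000000000001
t 22.6833 tcp [0.4942 0.1478 0.2206] yaw -171.9 | shift [0. 0. 0.] turn [-1.00e-02  1.70e-01  8.71e+01] | F [-0.6 -0.5 -0.2] w 0.0467 gf 0.0 j [ 0.42  0.43 -1.04  1.91  0.43  1.04  0.91]
```

Knob measured at about 1.37 rad, measured with some error. I'll push once more and watch the force, to make sure it is at its stop.

Call:
arm_command(
  rows=[
    {"fingers": 0.1, "x": 0, "y": 0.004, "z": 0, "ax": 0, "ay": 0, "az": 0},
    {"fingers": 0.1, "x": 0, "y": 0, "z": 0.04, "ax": 0, "ay": 0, "az": 0},
    {"fingers": 0.1, "x": 0, "y": 0, "z": 0.04, "ax": 0, "ay": 0, "az": 0},
    {"fingers": 0.1, "x": 0, "y": 0, "z": 0.035, "ax": 0, "ay": 0, "az": 0},
    {"fingers": 0.1, "x": 0, "y": 0, "z": 0.02, "ax": 0, "ay": 0, "az": 0},
    {"fingers": 0.1, "x": 0, "y": 0, "z": 0, "ax": 0, "ay": 0, "az": 0},
    {"fingers": 0.1, "x": 0, "y": -0.005, "z": 0, "ax": 0, "ay": 0, "az": 0},
    {"fingers": 0.1, "x": 0, "y": -0.003, "z": 0, "ax": 0, "ay": 0, "az": 0},
    {"fingers": 0.1, "x": 0, "y": 0, "z": 0, "ax": 0, "ay": 0, "az": 0},
  ],
)

```text
clock: 23.43
tcp_pos: [0.4944, 0.1459, 0.0859]
orientation: [-0.225, 3.132, 0.002]
contact_force: [-0.8, 2.2, -0.9]
grip_width: 0.0467
gripper_force: 1.1
```

Call:
arm_command(
  rows=[
    {"fingers": 0.1, "x": 0, "y": -0.003, "z": 0, "ax": 0, "ay": 0, "az": 0},
    {"fingers": 0.1, "x": 0, "y": 0, "z": 0, "ax": 0, "ay": 0, "az": 0},
  ],
)

```text
clock: 23.6
tcp_pos: [0.4945, 0.1456, 0.0862]
orientation: [-0.228, 3.131, 0.009]
contact_force: [-1.5, 10.4, -5.2]
grip_width: 0.0472
gripper_force: 4.9
```

Call:
arm_command(
  rows=[
    {"fingers": 0.1, "x": 0, "y": -0.003, "z": 0, "ax": 0, "ay": 0, "az": 0},
    {"fingers": 0.1, "x": 0, "y": 0, "z": 0, "ax": 0, "ay": 0, "az": 0},
  ],
)

```text
clock: 23.77
tcp_pos: [0.4946, 0.1453, 0.0863]
orientation: [-0.232, 3.13, 0.015]
contact_force: [-1.7, 16.6, -10.8]
grip_width: 0.047
gripper_force: 8.5
```

The tool moved less than 1 mm while the force rose from 2 to 17 N, so the lever is on its hard stop. Backing off and clearing the knob.

Call:
arm_command(
  rows=[
    {"fingers": 0.1, "x": 0, "y": 0.008, "z": 0, "ax": 0, "ay": 0, "az": 0},
    {"fingers": 0.2, "x": 0, "y": 0.006, "z": 0, "ax": 0, "ay": 0, "az": 0},
    {"fingers": 0.2, "x": 0, "y": 0, "z": 0, "ax": 0, "ay": 0, "az": 0},
    {"fingers": 0.2, "x": 0, "y": 0, "z": -0.03, "ax": 0, "ay": 0, "az": 0},
    {"fingers": 0.2, "x": 0, "y": 0, "z": -0.04, "ax": 0, "ay": 0, "az": 0},
    {"fingers": 0.2, "x": 0, "y": 0, "z": -0.04, "ax": 0, "ay": 0, "az": 0},
    {"fingers": 0.2, "x": 0, "y": 0, "z": -0.04, "ax": 0, "ay": 0, "az": 0},
    {"fingers": 0.2, "x": 0, "y": 0, "z": 0, "ax": 0, "ay": 0, "az": 0},
    {"fingers": 0.2, "x": 0, "y": 0, "z": 0, "ax": 0, "ay": 0, "az": 0},
  ],
)

```text
clock: 24.52
tcp_pos: [0.4946, 0.153, 0.2376]
orientation: [-0.223, 3.128, -0.001]
contact_force: [0.0, 0.6, -1.1]
grip_width: 0.0513
gripper_force: 0.0
```

Run:
```python
from bench import r
from h import *
P=cloud(r.grab_frame("wrist")); rects(P,.084,.105,(.5,.14),.06,60)
P=cloud(r.grab_frame("top")); rects(P,.06,.085,(.625,.043),.09,30)
to(r,[.5,.15,.2],101)
print(r.hand_in())
```

```text
rect c [493.9 154.2] size [31. 29.] ang 35.65 z 0.0925 n 646
rect c [579.4  64.7] size [ 6.6 12.5] ang 84.21 z 0.0707 n 9
rect c [591.5  -9.7] size [9.6 7.8] ang 27.17 z 0.0712 n 10
rect c [597.6  49.4] size [11.9  6. ] ang 62.67 z 0.07 n 9
rect c [ 6.e+02 -5.e-01] size [6.6 9.3] ang 86.52 z 0.0707 n 9
rect c [601.1  77.8] size [10.1  6.1] ang 24.49 z 0.0711 n 8
rect c [606.9   9.4] size [6.6 9.8] ang 87.49 z 0.0702 n 9
rect c [608.8  20.1] size [14.9 18. ] ang 74.64 z 0.0711 n 18
rect c [613.1  66.2] size [11.3 14.5] ang 43.56 z 0.0704 n 16
rect c [610.5  83.5] size [ 9.7 19.5] ang 46.9 z 0.0717 n 16
rect c [614.6  34.3] size [ 8.2 13.8] ang 19.74 z 0.0735 n 11
rect c [617.8  48.4] size [9.8 9.1] ang 4.54 z 0.0744 n 12
rect c [620.9  40.8] size [3.6 9.8] ang 85.72 z 0.0766 n 8
rect c [625.5  22.6] size [6.9 6.7] ang 82.87 z 0.0738 n 8
rect c [632.   34.6] size [8.6 9.1] ang 63.14 z 0.0752 n 9
rect c [635.8  -1.5] size [6.2 6.9] ang 1.56 z 0.0713 n 7
rect c [636.8  26.3] size [11.1  4.5] ang 48.97 z 0.0742 n 8
rect c [643.9  91.9] size [ 7.  16.6] ang 24.27 z 0.0712 n 13
rect c [648.   25.4] size [6.5 9.9] ang 87.36 z 0.0717 n 10
rect c [654.1  85.7] size [8.3 7.2] ang 64.56 z 0.0705 n 8
rect c [677.8   6. ] size [6. 8.] ang 43.69 z 0.0693 n 8
t 24.6167 tcp [0.4928 0.1521 0.2345] yaw -171.83 | shift [-0.0069 -0.003   0.0345] turn [-9.000e-02  6.000e-02  8.717e+01] | F [-0.1 -0.6  0.1] w 0.0511 gf 0.0 j [ 0.42  0.42 -1.05  1.9   0.41  1.07  0.92]
the job is handed in; nothing more can be done
None
```

The job is handed in, with no verdict shown: the gouge lies flat in the tray beside the small gouge, and the rosette block stands rosette up on the vise bed between the jaws; the lever was pushed to its hard stop, though the camera put its swing at about 1.37 rad, not 1.45, and the jaw's clamping force was not measured.

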